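Put a row of glaze test tiles up on the sloped display board

ROBOT

A 7-joint arm with a two-finger parallel gripper is mounted at the origin on the work surface; the furniture and walls round the work are solid. World frame = base frame: x ahead of the robot, y to its left, z up, the work surface at z = 0. Lengths are in mm, angles in rad, forces in N, time in s.
With the tool pointing down it reaches from about 400 to 875 mm from the base axis. Payload 4.4 kg.
Tool frame: the origin (TCP) lies between the finger pads; the fingertips stand 22 mm ahead of it and the grasp point (between the pads) lies 3 mm ahead of it; z points along the fingers, y is the line along which they close (so a half turn about z gives the same grasp; the last joint's range is limited). The gripper opens to 85 mm and grips with 20 to 120 N. Pads are 22 mm wide; open, the fingers measure 114 mm over their backs; the gripper's body (76 mm by 85 mm) begins 54 mm behind the grasp point. The pads swing forward as they close: fully open they stand 13 mm farther back than shut.
Start: joints at [1.049, 0.628, 0.038, 1.517, -0.027, 0.996, -0.02], TCP at [286.145, -583.643, 253.313] pointing down, gripper open.
Joint ranges: [-3.06, 3.06], [-0.37, 2.12], [-1.25, 1.32], [0.18, 2.47], [-1.1, 4.24], [0.23, 1.98], [-2.94, 2.94]. Speed limits (rad/s): [2.57, 2.57, 3.14, 3.14, 3.14, 3.14, 3.14].

INTERFACE

Orientations are given as [roll, pitch, yaw] about the fixed x, y, z axes, in that order (R = Rz(yaw) Ry(pitch) Rx(roll)).
In Python, from cell import ctrl gives the robot as it stands.
- The arm moves only by the tool step_arm, never from a script. Its argument "plan" is a list of rows, each an object of numbers: "dx", "dy", "dz": the shift along the tool's x, y, z scaled (see below); "ax", "ay", "az": the turn, a rotation vector about the tool's x, y, z scaled (see below); "gripper": the opening, from 0 (shut) to 1 (fully open). A call has 1 to 20 rows; each row shifts and turns the commanded pose from where the row before left it, along the tool's axes as they then stand; what a row does not reach is not made up. The controller multiplies each number of a shift by 0.3 m and each number of a turn by 90 degrees. A row lasts 1/8 s, in which the tool goes at most 62.5 mm and 10.7 degrees, less where a joint would pass 70% of its speed; a pose out of reach is approached as far as the arm can. A call with a number of a shift or a turn outside -1 to 1 is refused whole. A call with a gripper value outside its range is refused whole. The fingers move at their own pace and stop on an object; the grip force is fixed at half the most. Time passes only in rows, so rows that do not move let the fingers close. It gives the time, the measured TCP pose, the force, the opening and the grip force at its end, in the units of the state.
- ctrl.read_state(): the state, without advancing time (a new reading comes with each control period).
- ctrl.get_image(name): name is "scene" or "top" or "wrist"; returns a dict with "color" (400x640x3 uint8, red, green, blue), "range_z" (400x640 float32, mm along the optical axis (not along the pixel's ray), 0 where there is no reading), "fx", "fy", "cx", "cy" (pixels), "T" (4x4, takes a point from camera to world coordinates); the wrist camera has in their place "T_tool_cam" (4x4, takes a point from camera to tool coordinates, whose origin is the TCP and whose axes are the flange's). Camera axes: x right, y down, z forward; pixel columns grow to the right and rows downward; lengths in mm; the calibration is good to about 2 mm. The wrist camera is an equidistant fisheye: a pixel r from the principal point sees the ray r / f radians off the axis. A picture is of the moment at which its call begins: read the wrist's pose just before it.
- ctrl.finish_job(): hands the job in; it is judged then, once.
The state is a dict: "clock": time; "qpos": joint angles; "qd": joint speeds; "tau": joint torques, N m; "eef_pos": TCP position; "tool_rot": TCP orientation; "force": force on the tool from outside, world axes, zero at the start; "torque": the same for the moment, N m; "width": finger opening in mm; "gripper_force": force on a finger pad.
Only numpy, scipy, OpenCV 4.12 (cv2) and the standard library are available. Lean on these libraries where they do the work, as an engineer would, in place of code of your own. Each camera call takes 0.05 s, during which the arm holds its last target. There are 200 camera calls.

TASK

Move the four glaze test tiles from the flat rack to the sloped display board in the order of the row: the tile that starts next to the rack's yellow post goes into the lowest place, the next one into the place above it, and so on, so that the tile farthest from the yellow post ends at the top. Lay each tile glaze side up and flat on the board, lengthwise across it and about centred on its width, resting against the cleat below it.

Things in the scene. Friction and masses are not known exactly. Their poses are not given: they have to be found in the camera images.
- tile_blue: Loose terracotta test tile with slate-blue glazed top, 34 (own x) x 50 (own y) x 8 mm, 22 g; grip the lower 7 mm of its sides. Origin: centre of underside; z out of the glaze. Starts flat, glaze up, on the cradle of its colour, its length across the rack, each short end 7 mm beyond the cradle, so that fingers can take it by the two short ends from above.
- tile_rust: Loose terracotta test tile with rust-red glazed top, 34 (own x) x 50 (own y) x 8 mm, 22 g; grip the lower 7 mm of its sides. Origin: centre of underside; z out of the glaze. Starts flat, glaze up, on the cradle of its colour, its length across the rack, each short end 7 mm beyond the cradle, so that fingers can take it by the two short ends from above.
- tile_green: Loose terracotta test tile with green glazed top, 34 (own x) x 50 (own y) x 8 mm, 22 g; grip the lower 7 mm of its sides. Origin: centre of underside; z out of the glaze. Starts flat, glaze up, on the cradle of its colour, its length across the rack, each short end 7 mm beyond the cradle, so that fingers can take it by the two short ends from above.
- tile_white: Loose terracotta test tile with white glazed top, 34 (own x) x 50 (own y) x 8 mm, 22 g; grip the lower 7 mm of its sides. Origin: centre of underside; z out of the glaze. Starts flat, glaze up, on the cradle of its colour, its length across the rack, each short end 7 mm beyond the cradle, so that fingers can take it by the two short ends from above.
- cradle_blue: Fixed slate-blue painted cradle on the rack, where the slate-blue tile starts; four stand in a row in shuffled order. 36 mm (own x, across the rack) x 46 mm (own y, along it), seat 14 mm above its underside and 34 mm above the table, 5 mm lips at both y edges (38 mm between). Origin: centre of underside, 20 mm above the table.
- cradle_rust: Fixed rust-red painted cradle on the rack, where the rust-red tile starts; four stand in a row in shuffled order. 36 mm (own x, across the rack) x 46 mm (own y, along it), seat 14 mm above its underside and 34 mm above the table, 5 mm lips at both y edges (38 mm between). Origin: centre of underside, 20 mm above the table.
- cradle_green: Fixed green painted cradle on the rack, where the green tile starts; four stand in a row in shuffled order. 36 mm (own x, across the rack) x 46 mm (own y, along it), seat 14 mm above its underside and 34 mm above the table, 5 mm lips at both y edges (38 mm between). Origin: centre of underside, 20 mm above the table.
- cradle_white: Fixed white painted cradle on the rack, where the white tile starts; four stand in a row in shuffled order. 36 mm (own x, across the rack) x 46 mm (own y, along it), seat 14 mm above its underside and 34 mm above the table, 5 mm lips at both y edges (38 mm between). Origin: centre of underside, 20 mm above the table.
- rack: Fixed low wooden rack: bar 34 mm wide, 222 mm long (own y), top 20 mm above the table, feet 64 mm wide and 7 mm high under its ends. Carries the four cradles at own y = -0.081, -0.029, 0.023, 0.075 m. A yellow post, top 36 mm above the table, stands at its +y end. Origin: middle of the rack at table height, z up.
- slope: Fixed slippery board, 36 mm wide (own x), rising 20 deg to own +y. 4 dark cleats 5 mm high; above each a place 50 mm long along the slope, where a laid tile slides down to the cleat. Tiles lie lengthwise across, 7 mm over each side. Feet 64 mm wide, 7 high. Origin: under its middle on the table, z up. Tile origin at rest, (y, z) mm, x 0, lowest first: (-84, 48), (-32, 67), (21, 86), (73, 105).
Mind the look-alikes: they are no part of the job. Leave any purple look-alike of the tile_green alone.

How it is judged:
By the outcome, as a careful person would: the job done as asked, in the order asked, and still so for the second after the job is handed in, with the robot touching nothing.
It also fails if it takes over 115 s, if anything falls off the work surface, if the arm or the gripper's body presses on something with over 40 N, if the wrist force passes 120 N, or if a joint passes its speed limit or range.

## Working session

There is one attempt and no reset: what is moved stays moved. The work goes in short steps, Python scripts to look and compute and a tool call to move; the robot and the scene stay as the last step left them, time stands still between calls to the robot, and variables do not carry over. Pictures are saved under pics/ and viewed, at most 14 in all, crops included, and the job is handed in when it is done.

Besides the shell and the picture viewer there is one more tool, called after "Call:" as name(argument=value, ...), one argument or row to a line, values as JSON. step_arm: Moves the arm, as the interface text tells. Shifts and turns lie within -1 to 1; 1 stands for 0.3 m of shift or 90 degrees of turn. Its arguments: {"type":"object","properties":{"plan":{"type":"array"}},"required":["plan"]}

```bash
mkdir -p pics; ls; python3 - <<'E'
from cell import ctrl
import cv2,numpy as np
s=ctrl.read_state();print({k:s[k] for k in('clock','eef_pos','tool_rot','width','force')})
for n in('scene','top'):
    d=ctrl.get_image(n);np.savez(f'pics/{n}0.npz',**d);cv2.imwrite(f'pics/{n}0.png',d['color'][:,:,::-1]);print(n,d['fx'],d['cx'],d['cy'],d['T'].round(3).tolist())
E
```

```text
pics
{'clock': 0.0, 'eef_pos': array([ 285.88971273, -583.1151675 ,  252.38446983]), 'tool_rot': array([-3.13969050e+00,  3.22293819e-05,  4.55805624e-01]), 'width': 85.46156559534786, 'force': array([ 0.82620133, -0.6553089 , -0.56132678])}
scene 466.7104585014148 327.5451487365982 193.54681848811867 [[-0.614, -0.332, 0.716, -675.514], [-0.789, 0.274, -0.55, 866.283], [-0.014, -0.903, -0.43, 684.125], [0.0, 0.0, 0.0, 1.0]]
top 407.2011952831132 317.8419808502026 202.3861619887675 [[-0.017, -1.0, 0.026, 314.959], [-1.0, 0.017, 0.0, 58.779], [-0.001, -0.026, -1.0, 1289.182], [0.0, 0.0, 0.0, 1.0]]
```

View pics/top0.png

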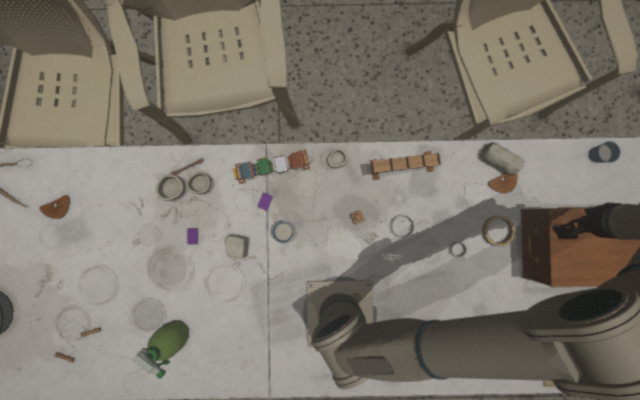

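View pics/scene0.png

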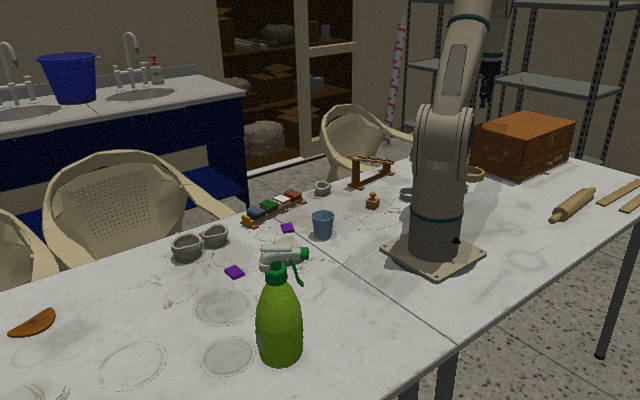

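The top picture shows the rack at about (238..308, 172..158). Its yellow post is at the left end, and from there the tiles run blue, green, white, rust. The slope is at (372..440, 168..158). Two purple look-alikes lie at (265,201) and (193,236). Next I'll enlarge this area and measure it.

```bash
cat > h.py <<'E'
import numpy as np
def world(d,u,v,z=None):
    z=d['range_z'][int(round(v)),int(round(u))] if z is None else z
    p=np.array([(u-d['cx'])/d['fx']*z,(v-d['cy'])/d['fy']*z,z,1]);return (d['T']@p)[:3]
def grid(d):
    v,u=np.indices(d['range_z'].shape);z=d['range_z']
    p=np.stack([(u-d['cx'])/d['fx']*z,(v-d['cy'])/d['fy']*z,z,np.ones_like(z)],-1);return (p@np.array(d['T']).T)[...,:3]
E
python3 - <<'E'
import numpy as np,cv2
from h import *
d=dict(np.load('pics/top0.npz'));c=d['color'][:,:,::-1]
a=cv2.resize(c[145:190,228:318],None,fx=8,fy=6,interpolation=2)
a=cv2.resize(c[145:190,228:318],(720,360-60+0),interpolation=2)if 0 else cv2.resize(c[145:185,228:318],None,fx=7,fy=7,interpolation=2)
b=cv2.resize(c[145:185,362:452],None,fx=7,fy=7,interpolation=2)
cv2.imwrite('pics/crop.png',np.vstack([a,b]))
W=grid(d)
for u0,u1 in((230,316),(365,447)):
    sub=W[145:185,u0:u1].reshape(-1,3);m=(sub[:,2]>15)&(sub[:,1]<250)
    P=sub[m]; r=cv2.minAreaRect(P[:,:2].astype(np.float32));print(len(P),r,P.min(0),P.max(0))
    ys=np.linspace(P[:,1].min(),P[:,1].max(),12)
    for i in range(11):
        q=P[(P[:,1]>=ys[i])&(P[:,1]<ys[i+1])];print(q.mean(0).round(),q[:,2].max().round())
E
```

```text
763 ((437.9328918457031, 125.90400695800781), (246.89816284179688, 132.493896484375), 56.84745788574219) [314.95916329  58.77873924  15.29199536] [ 506.84994344  249.76420829 1289.18227131]
[ 315.   59. 1289.] 1289.0<stdin>:14: RuntimeWarning: Mean of empty slice.
  ret = um.true_divide(
Traceback (most recent call last):
ValueError: zero-size array to reduction operation maximum which has no identity
```

View pics/crop.png

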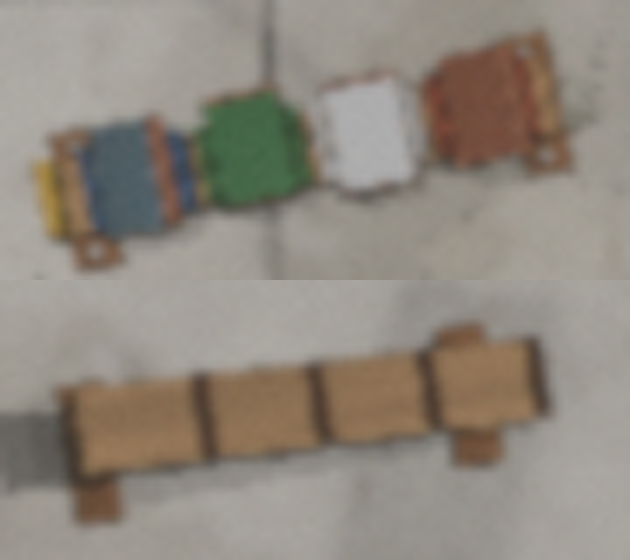

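Crop: yellow post at the far left, then blue, green, white, rust. The slope's cleats are bare.

```bash
python3 - <<'E'
import numpy as np,cv2
from h import *
d=dict(np.load('pics/top0.npz'));W=grid(d);W[d['range_z']==0]=np.nan
print('table z',[W[v,u].round(1).tolist() for v,u in((200,330),(190,350),(185,225),(185,450))], (d['range_z']==0).mean())
for u0,u1 in((230,316),(365,447)):
    for u in range(u0,u1,4):
        col=W[147:185,u];m=(col[:,2]>12)&(col[:,2]<200)
        if m.sum()>2: print(u,m.sum(),(147+np.where(m)[0].mean()).round(1),col[m].mean(0).round(),col[m][:,2].max().round())
s=dict(np.load('pics/scene0.npz'));S=grid(s);S[s['range_z']==0]=np.nan
for a,b in(((100,300),'rack'),((-310,-100),'slope')):
    m=(S[...,2]>12)&(S[...,2]<200)&(S[...,0]>370)&(S[...,0]<520)&(S[...,1]>a[0]-10)&(S[...,1]<a[1]+10);P=S[m]
    print(b,len(P))
    for y in range(a[0],a[1],15):
        q=P[(P[:,1]>=y)&(P[:,1]<y+15)]
        if len(q):print(q.mean(0).round(),q[:,2].max().round())
E
```

```text
table z [[355.6, 20.3, 2.2], [386.1, -43.4, 3.8], [408.8, 351.9, 1.6], [396.8, -361.0, -0.1]] 0.00394140625
234 11 173.0 [443. 316.  36.] 38.0
238 11 173.0 [444. 306.  23.] 26.0
242 15 170.0 [451. 290.  42.] 48.0
246 17 170.0 [451. 278.  43.] 48.0
250 16 169.5 [452. 265.  42.] 46.0
254 12 169.5 [453. 255.  32.] 42.0
258 16 166.5 [461. 241.  41.] 46.0
262 17 166.0 [462. 228.  43.] 47.0
266 15 164.8 [466. 216.  44.] 47.0
270 12 166.5 [461. 205.  36.] 42.0
274 14 164.1 [468. 192.  38.] 46.0
278 17 164.0 [468. 179.  43.] 47.0
282 17 163.0 [470. 167.  44.] 47.0
286 14 163.5 [469. 155.  40.] 45.0
290 15 160.0 [480. 143.  37.] 42.0
294 17 160.0 [479. 130.  44.] 46.0
298 17 159.0 [482. 118.  44.] 47.0
302 15 158.9 [483. 105.  39.] 44.0
306 5 162.0 [475.  94.  22.] 25.0
373 14 166.8 [ 446. -103.  111.] 123.0
377 14 166.5 [ 447. -115.  108.] 117.0
381 12 165.5 [ 450. -126.  110.] 114.0
385 13 165.0 [ 452. -139.  107.] 109.0
389 13 164.0 [ 455. -151.  103.] 107.0
393 13 164.0 [ 455. -164.   96.] 99.0
397 12 163.5 [ 457. -177.   91.] 94.0
401 13 163.0 [ 459. -189.   87.] 91.0
405 12 162.5 [ 461.
[... 303 characters left out ...]
. -309.   45.] 50.0
rack 794
[467. 109.  30.] 40.0
[470. 123.  34.] 43.0
[470. 139.  34.] 44.0
[461. 153.  29.] 42.0
[459. 168.  34.] 44.0
[455. 183.  35.] 44.0
[460. 196.  31.] 42.0
[448. 214.  31.] 44.0
[451. 227.  35.] 44.0
[451. 243.  33.] 44.0
[439. 258.  28.] 42.0
[441. 273.  35.] 44.0
[438. 288.  34.] 44.0
[443. 300.  29.] 44.0
slope 436
[ 463. -302.   39.] 46.0
[ 465. -287.   27.] 49.0
[ 454. -271.   46.] 54.0
[ 461. -257.   60.] 65.0
[ 452. -242.   63.] 67.0
[ 446. -225.   70.] 71.0
[ 445. -210.   77.] 84.0
[ 453. -201.   80.] 87.0
[ 444. -184.   84.] 89.0
[ 438. -167.   91.] 95.0
[ 447. -152.   98.] 104.0
[ 440. -137.  102.] 106.0
[ 437. -119.   61.] 111.0
[ 445. -111.   66.] 116.0
```

Measured from depth:

| Item | Yaw | Centres, x/y (mm) |
|---|---|---|
| Rack | ≈0.187 | blue (451,277), green (461,229), white (468,178), rust (480,124); blue to rust is 156, which matches the given spacing |
| Slope | ≈0.138 | rises towards world +y |

I'll move over the slope and refine these with the wrist camera.

Call:
step_arm(
  plan=[
    {"dx":0.1077,"dy":-0.0857},
    {"dx":0.1077,"dy":-0.0857},
    {"dx":0.1077,"dy":-0.0857},
    {"dx":0.1077,"dy":-0.0857},
    {"dx":0.1077,"dy":-0.0857},
    {"dx":0.1077,"dy":-0.0857},
    {"dx":0.1077,"dy":-0.0857},
    {"dx":0.1077,"dy":-0.0857},
    {"dx":0.1077,"dy":-0.0857},
    {"dx":0.1077,"dy":-0.0857},
    {"az":-0.1},
    {"az":-0.1},
    {"az":-0.1},
    {"az":-0.1},
    {"az":-0.1},
    {"az":-0.1},
    {"az":-0.1},
    {"az":-0.1},
    {"dz":0},
    {"dz":0},
  ],
)

```text
invalid input
```

```bash
cat > w.py <<'E'
import sys,numpy as np,cv2
from cell import ctrl
n=sys.argv[1]
s=ctrl.read_state();d=ctrl.get_image('wrist')
np.savez(f'pics/{n}.npz',eef=s['eef_pos'],rot=s['tool_rot'],**d);cv2.imwrite(f'pics/{n}.png',d['color'][:,:,::-1])
print(s['clock'],s['eef_pos'].round(1),s['tool_rot'].round(4),s['qpos'].round(2),d['fx'],d['fy'],d['cx'],d['cy'],np.round(d['T_tool_cam'],3).tolist())
E
python3 w.py ws
```

```text
0.1 [ 285.9 -583.2  252.5] [-3.1399  0.      0.4558] [ 1.05  0.63  0.04  1.52 -0.03  1.   -0.02] 309.70691628693146 309.70691628693146 317.72457080582143 201.16664401960244 [[-0.001, -0.963, -0.27, 69.058], [1.0, -0.001, 0.001, 0.673], [-0.001, -0.27, 0.963, -120.593], [0.0, 0.0, 0.0, 1.0]]
```

View pics/ws.png

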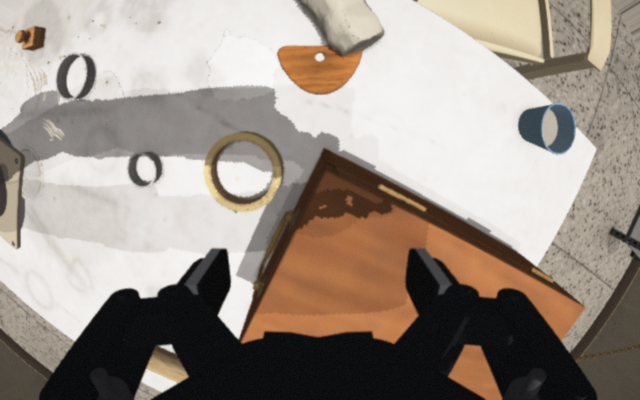

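The picture shows only the start position over the wooden box, because the call was refused. I'll send rows with every field filled in.

Call:
step_arm(
  plan=[
    {"dx":0.11,"dy":-0.09,"dz":0,"ax":0,"ay":0,"az":0,"gripper":1},
    {"dx":0.11,"dy":-0.09,"dz":0,"ax":0,"ay":0,"az":0,"gripper":1},
    {"dx":0.11,"dy":-0.09,"dz":0,"ax":0,"ay":0,"az":0,"gripper":1},
    {"dx":0.11,"dy":-0.09,"dz":0,"ax":0,"ay":0,"az":0,"gripper":1},
    {"dx":0.11,"dy":-0.09,"dz":0,"ax":0,"ay":0,"az":0,"gripper":1},
    {"dx":0.11,"dy":-0.09,"dz":0,"ax":0,"ay":0,"az":0,"gripper":1},
    {"dx":0.11,"dy":-0.09,"dz":0,"ax":0,"ay":0,"az":0,"gripper":1},
    {"dx":0.11,"dy":-0.09,"dz":0,"ax":0,"ay":0,"az":0,"gripper":1},
    {"dx":0.11,"dy":-0.09,"dz":0,"ax":0,"ay":0,"az":0,"gripper":1},
    {"dx":0.09,"dy":-0.05,"dz":0,"ax":0,"ay":0,"az":0,"gripper":1},
    {"dx":0,"dy":0,"dz":0,"ax":0,"ay":0,"az":-0.1,"gripper":1},
    {"dx":0,"dy":0,"dz":0,"ax":0,"ay":0,"az":-0.1,"gripper":1},
    {"dx":0,"dy":0,"dz":0,"ax":0,"ay":0,"az":-0.1,"gripper":1},
    {"dx":0,"dy":0,"dz":0,"ax":0,"ay":0,"az":-0.1,"gripper":1},
    {"dx":0,"dy":0,"dz":0,"ax":0,"ay":0,"az":-0.1,"gripper":1},
    {"dx":0,"dy":0,"dz":0,"ax":0,"ay":0,"az":-0.1,"gripper":1},
    {"dx":0,"dy":0,"dz":0,"ax":0,"ay":0,"az":-0.1,"gripper":1},
    {"dx":0,"dy":0,"dz":0,"ax":0,"ay":0,"az":-0.1,"gripper":1},
    {"dx":0,"dy":0,"dz":0,"ax":0,"ay":0,"az":0,"gripper":1},
    {"dx":0,"dy":0,"dz":0,"ax":0,"ay":0,"az":0,"gripper":1},
  ],
)

```text
clock: 2.65
eef_pos: [463.4, -209.4, 253.2]
tool_rot: [-3.141, -0.0, 1.71]
force: [-0.3, 0.1, -0.3]
width: 85.8
gripper_force: 0.0
```

```bash
python3 w.py ws1
```

```text
2.65 [ 463.4 -209.4  253.2] [-3.1414e+00 -1.0000e-04  1.7096e+00] [ 0.6   0.44 -0.33  1.9   0.19  0.83  0.32] 309.70691628693146 309.70691628693146 317.72457080582143 201.16664401960244 [[-0.001, -0.963, -0.271, 67.976], [1.0, -0.001, -0.0, 0.822], [0.0, -0.271, 0.963, -120.592], [0.0, 0.0, 0.0, 1.0]]
```

View pics/ws1.png

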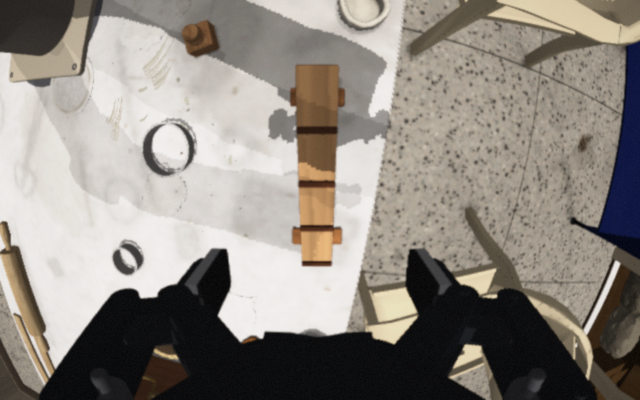

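The wrist picture shows the board upright at columns about 297–340, rows 66–265. Its dark cleats are at rows 130, 184, ~230 and 263, so the low end is at the bottom (world −y). Next I'll fit its pose.

```bash
cat >> h.py <<'E'
from scipy.spatial.transform import Rotation as Ro
def wpts(d,u=None,v=None,plane=None):
    """world points of wrist pixels (all if none given)"""
    if u is None: v,u=np.indices(d['range_z'].shape)
    u=np.asarray(u,float);v=np.asarray(v,float)
    x=u-d['cx'];y=v-d['cy'];r=np.hypot(x,y)+1e-9;t=r/d['fx']
    ray=np.stack([np.tan(t)*x/r,np.tan(t)*y/r,np.ones_like(r)],-1)
    z=d['range_z'][np.round(v).astype(int),np.round(u).astype(int)]
    T=np.eye(4);T[:3,:3]=Ro.from_euler('xyz',d['rot']).as_matrix();T[:3,3]=d['eef']
    M=T@d['T_tool_cam']; R=ray@M[:3,:3].T
    if plane is not None: z=(plane-M[2,3])/R[...,2]
    return R*np.asarray(z)[...,None]+M[:3,3]
E
python3 - <<'E'
import numpy as np,cv2
from h import *
d=dict(np.load('pics/ws1.npz'));W=wpts(d)
print('table',np.median(W[60:80,230:270,2]),np.median(W[215:235,240:280,2]))
v,u=np.indices(W.shape[:2])
m=(v>60)&(v<268)&(u>285)&(u<350)&(W[...,2]>25)&(W[...,2]<140)
P=W[m];print(len(P),P.min(0),P.max(0))
mid=[]
for r in range(68,266,6):
    k=m[r];q=W[r][k];
    if len(q)>5: mid.append(np.r_[(q[0]+q[-1])/2,np.linalg.norm((q[0]-q[-1])[:2]),r])
mid=np.array(mid);print(mid.round(1))
a=np.polyfit(mid[:,1],mid[:,0],1);print('axis yaw',np.arctan(-a[0]),a, 'slope deg',np.degrees(np.arctan(np.polyfit(mid[:,1]*np.sqrt(1+a[0]**2),mid[:,2],1))[0]))
c=d['color'][55:275,270:370,::-1];cv2.imwrite('pics/c1.png',cv2.resize(c,None,fx=2.7,fy=2.7,interpolation=2))
g=d['color'][60:270,308:328].mean((1,2));print([(60+i,int(x)) for i,x in enumerate(g) if x<75])
E
```

```text
table -0.17419235265251132 -0.04623349981224578
7516 [ 430.15255486 -316.55294031   40.75784841] [493.22259437 -96.32151049 118.97427443]
[[ 448.2 -102.   117.    35.1   68. ]
 [ 448.9 -106.8  115.    35.3   74. ]
 [ 449.5 -111.6  113.1   35.6   80. ]
 [ 450.6 -116.4  110.5   35.1   86. ]
 [ 450.9 -121.5  109.4   34.4   92. ]
 [ 451.5 -126.5  108.1   34.6   98. ]
 [ 452.3 -131.6  106.5   34.9  104. ]
 [ 452.9 -136.6  102.9   35.4  110. ]
 [ 453.7 -141.8  102.1   33.8  116. ]
 [ 454.3 -147.1  100.7   34.1  122. ]
 [ 455.1 -152.2  103.3   33.8  128. ]
 [ 455.8 -157.9   95.6   34.9  134. ]
 [ 456.1 -163.5   93.5   34.3  140. ]
 [ 457.4 -169.1   91.5   33.7  146. ]
 [ 458.1 -174.7   89.7   34.1  152. ]
 [ 459.  -180.5   87.9   34.4  158. ]
 [ 459.8 -186.6   85.1   34.9  164. ]
 [ 460.2 -192.7   83.    34.3  170. ]
 [ 461.5 -198.7   81.6   33.7  176. ]
 [ 462.2 -203.9   84.5   33.5  182. ]
 [ 463.2 -211.8   76.    34.6  188. ]
 [ 464.2 -218.5   73.2   35.1  194. ]
 [ 464.6 -225.5   70.8   34.6  200. ]
 [ 466.  -232.    69.6   33.9  206. ]
 [ 467.  -239.2   67.1   34.3  212. ]
 [ 468.  -246.9   63.7   34.9  218. ]
 [ 469.1 -254.5   61.3   35.4  224. ]
 [ 469.9 -260.    64.8   35.3  230. ]
 [ 471.3 -271.    54.6   34.5  236. ]
 [ 472.4 -279.1   52.5   34.9  242. ]
 [ 473.6 -288.    49.    35.6  248. ]
 [ 474.2 -296.6   47.    34.9  254. ]
 [ 475.6 -306.6   42.5   35.7  260. ]]
axis yaw 0.1345812501246364 [-1.35399697e-01  4.34454188e+02] slope deg 19.638655786533995
[(126, 53), (127, 34), (128, 27), (129, 27), (130, 28), (131, 28), (132, 30), (133, 43), (134, 64), (181, 50), (182, 37), (183, 44), (184, 47), (185, 49), (186, 60), (225, 68), (226, 32), (227, 40), (228, 48), (229, 53), (230, 68), (261, 72), (262, 35), (263, 47), (264, 58)]
```

View pics/c1.png

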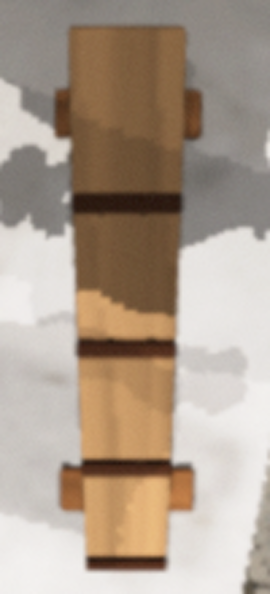

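The board fit is good: width 35, slope 19.6°, yaw 0.135, origin about (462.3, −206), and its height agrees with the given places. Now to look at the rack.

Call:
step_arm(
  plan=[
    {"dx":0.132,"dy":0.019,"dz":0,"ax":0,"ay":0,"az":0,"gripper":1},
    {"dx":0.132,"dy":0.019,"dz":0,"ax":0,"ay":0,"az":0,"gripper":1},
    {"dx":0.132,"dy":0.019,"dz":0,"ax":0,"ay":0,"az":0,"gripper":1},
    {"dx":0.132,"dy":0.019,"dz":0,"ax":0,"ay":0,"az":0,"gripper":1},
    {"dx":0.132,"dy":0.019,"dz":0,"ax":0,"ay":0,"az":0,"gripper":1},
    {"dx":0.132,"dy":0.019,"dz":0,"ax":0,"ay":0,"az":0,"gripper":1},
    {"dx":0.132,"dy":0.019,"dz":0,"ax":0,"ay":0,"az":0,"gripper":1},
    {"dx":0.132,"dy":0.019,"dz":0,"ax":0,"ay":0,"az":0,"gripper":1},
    {"dx":0.132,"dy":0.019,"dz":0,"ax":0,"ay":0,"az":0,"gripper":1},
    {"dx":0.132,"dy":0.019,"dz":0,"ax":0,"ay":0,"az":-0.03,"gripper":0.85},
    {"dx":0,"dy":0,"dz":0,"ax":0,"ay":0,"az":0,"gripper":0.85},
    {"dx":0,"dy":0,"dz":0,"ax":0,"ay":0,"az":0,"gripper":0.85},
  ],
)

```text
clock: 4.2
eef_pos: [463.9, 190.0, 253.1]
tool_rot: [-3.141, 0.001, 1.758]
force: [0.2, -0.5, 0.3]
width: 72.7
gripper_force: 0.0
```

```bash
python3 w.py wr1; python3 -c "
import cv2;a=cv2.imread('pics/wr1.png')[40:290,240:400];cv2.imwrite('pics/c2.png',cv2.resize(a,None,fx=2.4,fy=2.4,interpolation=2))"
```

```text
4.2 [463.9 190.  253.1] [-3.1410e+00  1.0000e-03  1.7584e+00] [-0.17  0.44 -0.39  1.92  0.22  0.83 -0.49] 309.70691628693146 309.70691628693146 317.72457080582143 201.16664401960244 [[-0.001, -0.963, -0.271, 67.938], [1.0, -0.001, -0.0, 0.799], [0.0, -0.271, 0.963, -120.592], [0.0, 0.0, 0.0, 1.0]]
```

View pics/c2.png

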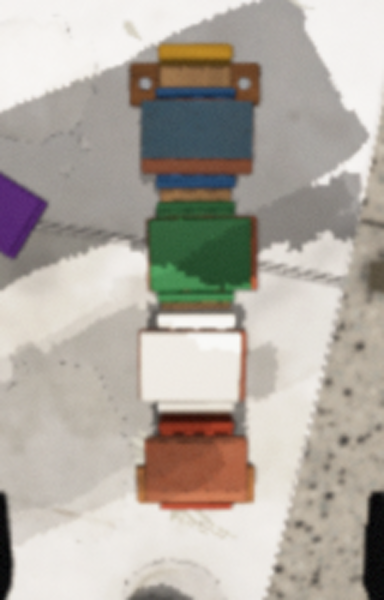

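The crop shows, top to bottom:
- the yellow post at crop (195,52)
- blue (143–252, 101–160)
- green (149–254, 217–290)
- white (140–241, 332–402)
- rust (147–246, 437–500)

The purple look-alike lies off the rack at (15,215). Next are the tile centres.

```bash
cat > plan.py <<'E'
import numpy as np
from h import *
O=np.array([462.3,-206.,0]);yw=.1346
ex=np.array([np.cos(yw),np.sin(yw),0]);ey=np.array([-np.sin(yw),np.cos(yw),0]);ez=np.array([0,0,1.])
t=np.radians(20);up=np.cos(t)*ey+np.sin(t)*ez;n=-np.sin(t)*ey+np.cos(t)*ez
place=[O+y*ey+z*ez+6*up for y,z in((-84,48),(-32,67),(21,86),(73,105))]
E
python3 - <<'E'
import numpy as np
from h import *
from plan import *
d=dict(np.load('pics/wr1.npz'));W=wpts(d)
print('table',np.median(W[200:240,270:290,2]))
for n_,(a,b,c,e) in dict(blue=(143,101,252,160),green=(149,217,254,290),white=(140,332,241,402),rust=(147,437,246,500)).items():
    p=wpts(d,240+np.array([a,c,c,a])/2.4,40+np.array([b,b,e,e])/2.4,plane=42)
    r=W[int(40+b/2.4)+4:int(40+e/2.4)-3,int(240+a/2.4)+4:int(240+c/2.4)-4]
    C=p.mean(0);ax=(p[1]+p[2]-p[0]-p[3]);print(n_,C.round(1),'L',np.linalg.norm(ax)/2,'W',np.linalg.norm(p[0]+p[1]-p[2]-p[3])/2,'yaw',np.arctan2(ax[1],ax[0]).round(3),'ztop',np.median(r[...,2]).round(1))
m=(W[...,2]>30)&(W[...,2]<60)&(W[...,1]>60)&(W[...,1]<320)&(np.abs(W[...,0]-465)<60)
q=W[m];print(len(q),np.polyfit(q[:,1],q[:,0],1))
for p in place:print(p.round(1))
E
```

```text
table 0.5786460057774434
blue [452.3 280.9  42. ] L 47.90946598836742 W 26.515302968633865 yaw 0.19 ztop 42.3
green [464.4 226.9  42. ] L 46.9468922744398 W 32.956635895347 yaw 0.189 ztop 42.5
white [469.3 174.4  42. ] L 46.603036508819415 W 33.32667892962691 yaw 0.187 ztop 42.5
rust [481.6 125.4  42. ] L 47.69200728751973 W 32.81450146366775 yaw 0.186 ztop 42.4
7065 [-1.77454469e-01  5.02014434e+02]
[ 472.8 -283.7   50.1]
[ 465.8 -232.1   69.1]
[ 458.7 -179.6   88.1]
[ 451.7 -128.1  107.1]
```

The blue tile also has an unglazed strip, so its full extent is about 101–173 and its centre is about (452.4, 278). The sizes, the 42 mm height and the 52 mm spacing all match. The order is confirmed as blue, green, white, rust. Descending on blue.

Call:
step_arm(
  plan=[
    {"dx":0.098,"dy":0.006,"dz":0.12,"ax":0,"ay":0,"az":0,"gripper":0.85},
    {"dx":0.098,"dy":0.006,"dz":0.12,"ax":0,"ay":0,"az":0,"gripper":0.85},
    {"dx":0.098,"dy":0.005,"dz":0.12,"ax":0,"ay":0,"az":0,"gripper":0.85},
    {"dx":0,"dy":0,"dz":0.12,"ax":0,"ay":0,"az":0,"gripper":0.85},
    {"dx":0,"dy":0,"dz":0.09,"ax":0,"ay":0,"az":0,"gripper":0.85},
    {"dx":0,"dy":0,"dz":0.07,"ax":0,"ay":0,"az":0,"gripper":0.85},
    {"dx":0,"dy":0,"dz":0.07,"ax":0,"ay":0,"az":0,"gripper":0.85},
    {"dx":0,"dy":0,"dz":0,"ax":0,"ay":0,"az":0,"gripper":0.85},
  ],
)

```text
clock: 5.25
eef_pos: [452.2, 276.3, 39.2]
tool_rot: [-3.139, 0.002, 1.757]
force: [-0.6, 0.1, 0.1]
width: 72.7
gripper_force: 0.0
```

```bash
python3 w.py wg1|cut -c1-80; python3 -c "
import cv2;a=cv2.imread('pics/wg1.png')[60:400,120:520];cv2.imwrite('pics/c3.png',cv2.resize(a,None,fx=1.7,fy=1.7))"
```

```text
5.25 [452.2 276.3  39.2] [-3.1390e+00  2.3000e-03  1.7573e+00] [-0.47  0.8  -0.2
```

View pics/c3.png

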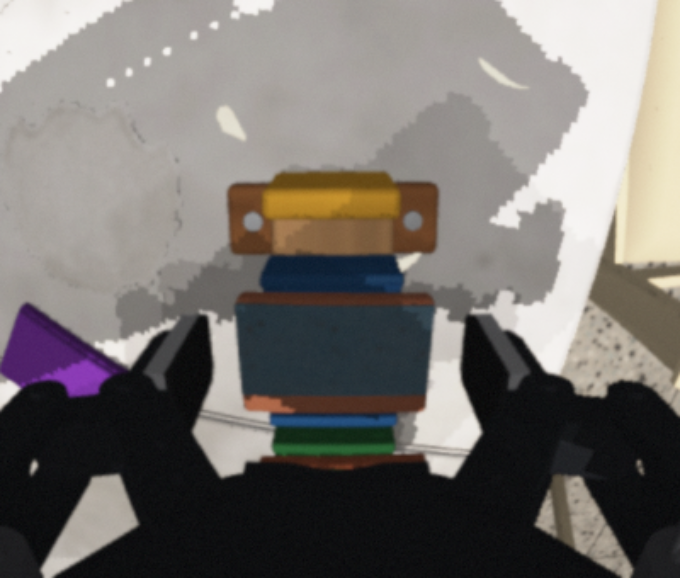

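The pads at crop columns 210 and 465 bracket the blue tile's ends, centred, and the purple tile stays clear on the left. Closing and lifting.

Call:
step_arm(
  plan=[
    {"dx":0,"dy":0,"dz":0,"ax":0,"ay":0,"az":0,"gripper":0.5},
    {"dx":0,"dy":0,"dz":0,"ax":0,"ay":0,"az":0,"gripper":0.5},
    {"dx":0,"dy":0,"dz":0,"ax":0,"ay":0,"az":0,"gripper":0.5},
    {"dx":0,"dy":0,"dz":0,"ax":0,"ay":0,"az":0,"gripper":0.5},
    {"dx":0,"dy":0,"dz":0,"ax":0,"ay":0,"az":0,"gripper":0.5},
    {"dx":0,"dy":0,"dz":-0.02,"ax":0,"ay":0,"az":0,"gripper":0.5},
    {"dx":0,"dy":0,"dz":-0.05,"ax":0,"ay":0,"az":0,"gripper":0.5},
    {"dx":0,"dy":0,"dz":-0.08,"ax":0,"ay":0,"az":0,"gripper":0.5},
    {"dx":0,"dy":0,"dz":-0.15,"ax":0,"ay":0,"az":0,"gripper":0.5},
    {"dx":0,"dy":0,"dz":-0.15,"ax":0,"ay":0,"az":0,"gripper":0.5},
    {"dx":0,"dy":0,"dz":0,"ax":0,"ay":0,"az":0,"gripper":0.5},
  ],
)

```text
clock: 6.68
eef_pos: [454.5, 279.8, 179.6]
tool_rot: [3.134, -0.003, 1.759]
force: [0.6, 0.2, -0.5]
width: 48.2
gripper_force: 62.0
```

```bash
python3 w.py wg2|cut -c1-80; python3 -c "
import cv2;a=cv2.imread('pics/wg2.png')[160:400,120:520];cv2.imwrite('pics/c4.png',cv2.resize(a,None,fx=1.7,fy=1.7))"
```

```text
6.675 [454.5 279.8 179.6] [ 3.1339 -0.0033  1.7593] [-0.37  0.58 -0.35  1.92  0.
```

View pics/c4.png

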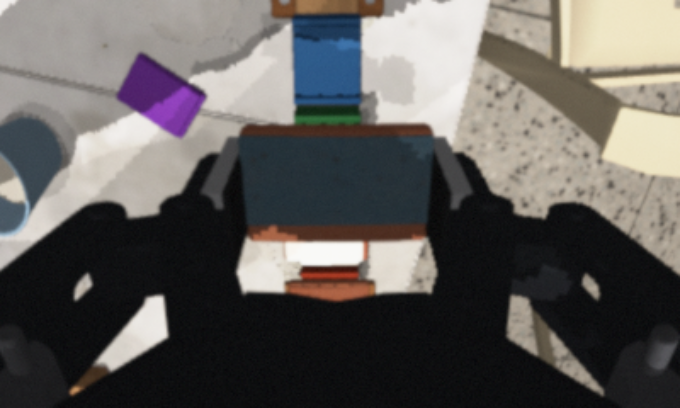

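Blue is held level with width 48 and pad force 62 N, and its cradle is now empty. Working out the transfer.

```bash
cat > go.py <<'E'
import sys
from cell import ctrl
from plan import *
def delta(p,R=None,s=None):
    s=s or ctrl.read_state();C=Ro.from_euler('xyz',s['tool_rot'])
    dp=C.inv().apply(p-s['eef_pos'])/300
    rv=(C.inv()*R).as_rotvec()/(np.pi/2) if R is not None else np.zeros(3)
    print('p',s['eef_pos'].round(1),'rot',s['tool_rot'].round(3),'d',dp.round(4),'a',rv.round(4))
Rp=Ro.from_matrix(np.c_[up,ex,-n])
Rr=Ro.from_euler('xyz',[np.pi,0,np.pi/2+.187])
def place_pt(k,h,off=0.): return place[k]+n*(5.2+h)+ex*off
tiles=dict(blue=(452.4,278),green=(464.4,226.9),white=(469.3,174.4),rust=(481.6,125.4))
if __name__=='__main__':
    a=sys.argv
    if a[1]=='p': delta(place_pt(int(a[2]),float(a[3])),Rp)
    else: delta(np.array([*tiles[a[2]],float(a[3])]),Rr)
E
python3 go.py p 0 130
```

```text
p [453.5 278.8 177.7] rot [ 3.137e+00 -2.000e-03  1.759e+00] d [-2.0077 -0.2961 -0.0024] a [-0.0033  0.2211  0.0344]
```

Call:
step_arm(
  plan=[
    {"dx":-0.1,"dy":-0.015,"dz":-0.02,"ax":0,"ay":0,"az":0,"gripper":0.5},
    {"dx":-0.16,"dy":-0.025,"dz":-0.02,"ax":0,"ay":0,"az":0,"gripper":0.5},
    {"dx":-0.16,"dy":-0.025,"dz":0,"ax":0,"ay":0,"az":0,"gripper":0.5},
    {"dx":-0.16,"dy":-0.025,"dz":0,"ax":0,"ay":0,"az":0,"gripper":0.5},
    {"dx":-0.16,"dy":-0.025,"dz":0,"ax":0,"ay":0,"az":0,"gripper":0.5},
    {"dx":-0.16,"dy":-0.025,"dz":0,"ax":0,"ay":0,"az":0,"gripper":0.5},
    {"dx":-0.16,"dy":-0.025,"dz":0,"ax":0,"ay":0,"az":0,"gripper":0.5},
    {"dx":-0.16,"dy":-0.025,"dz":0,"ax":0,"ay":0,"az":0,"gripper":0.5},
    {"dx":-0.16,"dy":-0.025,"dz":0,"ax":0,"ay":0,"az":0,"gripper":0.5},
    {"dx":-0.16,"dy":-0.025,"dz":0,"ax":0,"ay":0,"az":0,"gripper":0.5},
    {"dx":-0.16,"dy":-0.025,"dz":0,"ax":0,"ay":0,"az":0,"gripper":0.5},
    {"dx":-0.16,"dy":-0.025,"dz":0,"ax":0,"ay":0,"az":0,"gripper":0.5},
    {"dx":-0.16,"dy":-0.005,"dz":0.02,"ax":0,"ay":0,"az":0,"gripper":0.5},
    {"dx":-0.15,"dy":0,"dz":0.02,"ax":0,"ay":0,"az":0,"gripper":0.5},
    {"dx":0,"dy":0,"dz":0,"ax":0,"ay":0.074,"az":0.0115,"gripper":0.5},
    {"dx":0,"dy":0,"dz":0,"ax":0,"ay":0.074,"az":0.0115,"gripper":0.5},
    {"dx":0,"dy":0,"dz":0,"ax":0,"ay":0.074,"az":0.0115,"gripper":0.5},
    {"dx":0,"dy":0,"dz":0,"ax":0,"ay":0,"az":0,"gripper":0.5},
    {"dx":0,"dy":0,"dz":0,"ax":0,"ay":0,"az":0,"gripper":0.5},
  ],
)

```text
clock: 9.1
eef_pos: [487.6, -376.5, 174.8]
tool_rot: [-3.131, -0.349, 1.704]
force: [-0.1, 0.7, 0.0]
width: 48.3
gripper_force: 62.0
```

```bash
python3 go.py p 0 2; python3 w.py wp0|cut -c1-80
```

```text
p [ 487.6 -376.5  174.8] rot [-3.131 -0.349  1.704] d [ 0.1522 -0.0025  0.4739] a [-0.0065  0.0002 -0.0006]
9.1 [ 487.6 -376.5  174.8] [-3.131  -0.3487  1.7043] [ 0.99  0.85 -0.51  1.43  0
```

Call:
step_arm(
  plan=[
    {"dx":0.076,"dy":-0.001,"dz":0.1,"ax":-0.006,"ay":0,"az":0,"gripper":0.5},
    {"dx":0.076,"dy":-0.001,"dz":0.12,"ax":0,"ay":0,"az":0,"gripper":0.5},
    {"dx":0,"dy":0,"dz":0.12,"ax":0,"ay":0,"az":0,"gripper":0.5},
    {"dx":0,"dy":0,"dz":0.07,"ax":0,"ay":0,"az":0,"gripper":0.5},
    {"dx":0,"dy":0,"dz":0.025,"ax":0,"ay":0,"az":0,"gripper":0.5},
    {"dx":0,"dy":0,"dz":0,"ax":0,"ay":0,"az":0,"gripper":0.5},
    {"dx":0,"dy":0,"dz":0,"ax":0,"ay":0,"az":0,"gripper":0.5},
  ],
)

```text
clock: 10.02
eef_pos: [476.0, -291.8, 69.3]
tool_rot: [3.141, -0.347, 1.703]
force: [0.6, 0.3, -0.3]
width: 48.6
gripper_force: 62.0
```

```bash
python3 go.py p 0 2; python3 w.py wp1|cut -c1-80; python3 -c "
import cv2;a=cv2.imread('pics/wp1.png')[60:400,120:520];cv2.imwrite('pics/c5.png',cv2.resize(a,None,fx=1.7,fy=1.7))"
```

```text
p [ 476.  -291.8   69.3] rot [ 3.141 -0.347  1.703] d [ 0.0048 -0.007   0.0458] a [ 0.0011  0.0015 -0.0012]
10.025 [ 476.  -291.8   69.3] [ 3.1406 -0.3468  1.7034] [ 0.93  0.92 -0.49  1.69
```

View pics/c5.png

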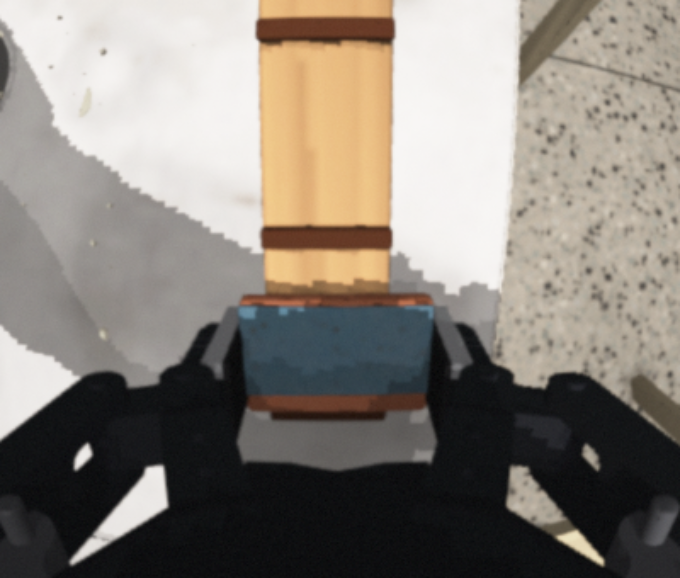

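Blue is over the lowest place, parallel to the board and about 2 mm to the right of centre. The lowest cleat shows at crop row 413. I'll correct, lower and release.

Call:
step_arm(
  plan=[
    {"dx":0.005,"dy":-0.007,"dz":0.025,"ax":0,"ay":0,"az":0,"gripper":0.5},
    {"dx":0,"dy":0,"dz":0.015,"ax":0,"ay":0,"az":0,"gripper":0.5},
    {"dx":0,"dy":0,"dz":0.008,"ax":0,"ay":0,"az":0,"gripper":0.5},
    {"dx":0,"dy":0,"dz":0,"ax":0,"ay":0,"az":0,"gripper":0.5},
    {"dx":0,"dy":0,"dz":0,"ax":0,"ay":0,"az":0,"gripper":0.5},
  ],
)

```text
clock: 10.7
eef_pos: [472.0, -286.0, 57.6]
tool_rot: [-3.14, -0.348, 1.703]
force: [-5.0, -2.4, 21.3]
width: 48.3
gripper_force: 63.8
```

```bash
python3 go.py p 0 0
```

```text
p [ 472.  -286.    57.6] rot [-3.14  -0.348  1.703] d [-0.0017  0.0039  0.0088] a [-0.0002  0.0008 -0.0017]
```

It touches the board already, at 21 N, so the true contact offset is about 2.5 mm higher. I'll back off slightly and open.

Call:
step_arm(
  plan=[
    {"dx":0,"dy":0,"dz":-0.008,"ax":0,"ay":0,"az":0,"gripper":0.5},
    {"dx":0,"dy":0,"dz":0,"ax":0,"ay":0,"az":0,"gripper":0.5},
    {"dx":0,"dy":0,"dz":0,"ax":0,"ay":0,"az":0,"gripper":0.85},
    {"dx":0,"dy":0,"dz":0,"ax":0,"ay":0,"az":0,"gripper":0.85},
    {"dx":0,"dy":0,"dz":0,"ax":0,"ay":0,"az":0,"gripper":0.85},
    {"dx":0,"dy":0,"dz":0,"ax":0,"ay":0,"az":0,"gripper":0.85},
    {"dx":0,"dy":0,"dz":-0.05,"ax":0,"ay":0,"az":0,"gripper":0.85},
    {"dx":0,"dy":0,"dz":-0.12,"ax":0,"ay":0,"az":0,"gripper":0.85},
    {"dx":0,"dy":0,"dz":-0.16,"ax":0,"ay":0,"az":0,"gripper":0.85},
    {"dx":0,"dy":0,"dz":-0.16,"ax":0,"ay":0,"az":0,"gripper":0.85},
    {"dx":0,"dy":0,"dz":0,"ax":0,"ay":0,"az":0,"gripper":0.85},
  ],
)

```text
clock: 12.08
eef_pos: [481.3, -338.7, 200.1]
tool_rot: [3.136, -0.341, 1.703]
force: [-0.3, -0.5, -0.6]
width: 72.7
gripper_force: 0.0
```

```bash
python3 w.py wp2|cut -c1-80; python3 -c "
import cv2;a=cv2.imread('pics/wp2.png')[60:360,220:420];cv2.imwrite('pics/c6.png',cv2.resize(a,None,fx=1.9,fy=1.9,interpolation=2))"; python3 go.py r green 200
```

```text
12.075 [ 481.3 -338.7  200.1] [ 3.1356 -0.3415  1.7026] [ 0.99  0.78 -0.54  1.53
p [ 479.9 -337.1  197.9] rot [ 3.139 -0.345  1.703] d [1.7627 0.1945 0.6264] a [ 0.0076 -0.2195 -0.0349]
```

View pics/c6.png

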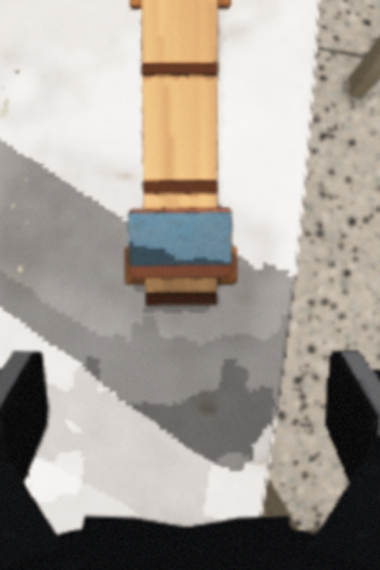

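Blue lies flat in the lowest place, but there's a gap of about 6 mm to the cleat (crop rows 278–292). I'll check whether it's still sliding.

```bash
python3 w.py wp3|cut -c1-80; cat > edge.py <<'E'
import sys
from plan import *
d=dict(np.load(f'pics/{sys.argv[1]}.npz'));W=wpts(d)-O
L=np.stack([W@ex,W@up,W@n],-1)   # slope coords; n offset const on board
v,u=np.indices(L.shape[:2])
m=(np.abs(L[...,0])<12)&(d['range_z']>0)&(v<260)&(u>200)&(u<440)
nb=73.6   # n-coordinate of the board surface
q=L[m];c=d['color'][m]
for s in range(-130,110,2):
    k=(q[:,1]>=s)&(q[:,1]<s+2)
    if k.sum()>2: print(s,'n',np.median(q[k,2]).round(1),np.median(c[k],0).astype(int),end=' | ')
E
python3 edge.py wp2; echo; python3 edge.py wp3; python3 -c "
from plan import *
print([( (p-O-6*up)@up, (p-O)@n) for p in place])"
```

```text
12.125 [ 479.9 -337.1  197.9] [ 3.1391 -0.3449  1.7028] [ 0.99  0.78 -0.53  1.53
-130 n 46.8 [137 133 130] | -128 n 46.2 [136 131 128] | -126 n 45.3 [136 131 128] | -124 n 44.5 [137 133 130] | -122 n 43.7 [142 138 135] | -120 n 43.0 [151 148 144] | -118 n 42.4 [155 150 147] | -116 n 41.8 [153 149 144] | -114 n 41.2 [151 147 143] | -112 n 40.6 [150 146 142] | -110 n 39.4 [149 145 141] | -108 n 38.6 [144 140 137] | -106 n 38.1 [121 118 114] | -104 n 37.6 [103  99  94] | -88 n 78.9 [80 68 63] | -86 n 79.4 [59 36 26] | -84 n 79.3 [55 31 21] | -82 n 75.8 [99 71 47] | -80 n 74.3 [149 111  74] | -78 n 74.2 [149 112  75] | -76 n 74.5 [139 103  68] | -74 n 80.8 [121  84  57] | -72 n 80.8 [117  71  51] | -70 n 81.4 [122  72  52] | -68 n 81.2 [118  71  53] | -66 n 81.6 [75 72 71] | -64 n 82.6 [63 80 91] | -62 n 82.6 [ 89 118 133] | -60 n 82.6 [101 133 152] | -58 n 82.3 [103 135 153] | -56 n 82.3 [105 138 156] | -54 n 82.6 [106 139 156] | -52 n 82.7 [105 139 157] | -50 n 82.4 [106 141 160] | -48 n 82.4 [107 142 161] | -46 n 82.5 [108 142 160] | -44 n 82.3 [109 144 163] | -42 n 82.7 [110 141 159]
[... 4511 characters left out ...]
n 74.0 [228 180 124] | 78 n 74.1 [216 168 114] | 80 n 77.3 [95 55 37] | 82 n 79.2 [101  58  38] | 84 n 79.2 [107  64  42] | 86 n 77.2 [182 133  90] | 88 n 74.2 [219 171 116] | 90 n 74.0 [227 179 123] | 92 n 74.2 [228 179 123] | 94 n 74.3 [227 177 121] | 96 n 74.1 [228 180 122] | 98 n 74.1 [227 178 121] | 100 n 74.0 [226 177 121] | 102 n 74.1 [226 177 121] | 104 n 74.0 [226 176 120] | 106 n 74.1 [226 178 120] | 108 n 73.7 [225 176 120] | [(np.float64(-62.51721326638419), np.float64(73.83493783707978)), (np.float64(-7.154814262329262), np.float64(73.90405017907726)), (np.float64(49.14727736251157), np.float64(73.63114237774909)), (np.float64(104.50967636656654), np.float64(73.70025471974657))]
```

The fits are very precise. The board surface is at n = 74.2 and the cleats' upper faces are at −82, −26, 29.7 and 86 along the slope. Blue lies flat at −74..−39.5, about 7 mm above its cleat, and isn't sliding, so friction holds it. I'll shift the calibration by 1.8 mm down-slope, then regrip and draw the tile down to its cleat. The other tiles get set down directly against theirs.

```bash
sed -i 's/+6\*up for/-1.8*up for/' plan.py; sed -i 's/5.2+h/7.9+h/; s/def place_pt(k,h,off=0.): return /def place_pt(k,h,off=0.,u=0.): return up*u+/; s/place_pt(int(a\[2\]),float(a\[3\]))/place_pt(int(a[2]),float(a[3]),u=float(a[4]))/' go.py; python3 go.py p 0 1 7.5
```

```text
p [ 479.  -336.   196.4] rot [ 3.142 -0.348  1.703] d [-0.0019  0.0025  0.4888] a [ 0.0006  0.001  -0.0015]
```

Call:
step_arm(
  plan=[
    {"dx":-0.002,"dy":0.002,"dz":0.15,"ax":0,"ay":0,"az":0,"gripper":0.85},
    {"dx":0,"dy":0,"dz":0.15,"ax":0,"ay":0,"az":0,"gripper":0.85},
    {"dx":0,"dy":0,"dz":0.12,"ax":0,"ay":0,"az":0,"gripper":0.85},
    {"dx":0,"dy":0,"dz":0.065,"ax":0,"ay":0,"az":0,"gripper":0.85},
    {"dx":0,"dy":0,"dz":0,"ax":0,"ay":0,"az":0,"gripper":0.85},
    {"dx":0,"dy":0,"dz":0,"ax":0,"ay":0,"az":0,"gripper":0.85},
    {"dx":0,"dy":0,"dz":0,"ax":0,"ay":0,"az":0,"gripper":0.5},
    {"dx":0,"dy":0,"dz":0,"ax":0,"ay":0,"az":0,"gripper":0.5},
    {"dx":0,"dy":0,"dz":0,"ax":0,"ay":0,"az":0,"gripper":0.5},
    {"dx":0,"dy":0,"dz":0,"ax":0,"ay":0,"az":0,"gripper":0.5},
    {"dx":-0.01,"dy":0,"dz":0,"ax":0,"ay":0,"az":0,"gripper":0.5},
    {"dx":-0.01,"dy":0,"dz":0,"ax":0,"ay":0,"az":0,"gripper":0.5},
    {"dx":-0.006,"dy":0,"dz":0,"ax":0,"ay":0,"az":0,"gripper":0.5},
    {"dx":0,"dy":0,"dz":0,"ax":0,"ay":0,"az":0,"gripper":0.5},
    {"dx":0,"dy":0,"dz":0,"ax":0,"ay":0,"az":0,"gripper":0.5},
  ],
)

```text
clock: 14.05
eef_pos: [475.1, -294.5, 57.3]
tool_rot: [3.14, -0.348, 1.703]
force: [-0.3, -0.7, 7.2]
width: 48.3
gripper_force: 62.4
```

```bash
python3 go.py p 0 0 0
```

```text
p [ 475.1 -294.5   57.3] rot [ 3.14  -0.348  1.703] d [ 0.0003 -0.0028  0.0091] a [ 0.0014  0.0009 -0.0013]
```

Call:
step_arm(
  plan=[
    {"dx":-0.006,"dy":-0.003,"dz":0,"ax":0,"ay":0,"az":0,"gripper":0.5},
    {"dx":0,"dy":0,"dz":0,"ax":0,"ay":0,"az":0,"gripper":0.5},
    {"dx":0,"dy":0,"dz":0,"ax":0,"ay":0,"az":0,"gripper":0.5},
  ],
)

```text
clock: 14.42
eef_pos: [474.9, -295.4, 57.0]
tool_rot: [3.139, -0.349, 1.704]
force: [1.2, 0.8, 8.8]
width: 48.6
gripper_force: 62.4
```

Call:
step_arm(
  plan=[
    {"dx":-0.006,"dy":0,"dz":0,"ax":0,"ay":0,"az":0,"gripper":0.5},
    {"dx":0,"dy":0,"dz":0,"ax":0,"ay":0,"az":0,"gripper":0.5},
    {"dx":0,"dy":0,"dz":0,"ax":0,"ay":0,"az":0,"gripper":0.5},
  ],
)

```text
clock: 14.8
eef_pos: [474.9, -295.4, 57.0]
tool_rot: [3.14, -0.351, 1.705]
force: [0.4, 3.3, 11.6]
width: 48.2
gripper_force: 62.6
```

The position has stopped moving while force builds, so blue is against its cleat. Releasing and retreating.

Call:
step_arm(
  plan=[
    {"dx":0.004,"dy":0,"dz":-0.003,"ax":0,"ay":0,"az":0,"gripper":0.5},
    {"dx":0,"dy":0,"dz":0,"ax":0,"ay":0,"az":0,"gripper":0.85},
    {"dx":0,"dy":0,"dz":0,"ax":0,"ay":0,"az":0,"gripper":0.85},
    {"dx":0,"dy":0,"dz":0,"ax":0,"ay":0,"az":0,"gripper":0.85},
    {"dx":0,"dy":0,"dz":0,"ax":0,"ay":0,"az":0,"gripper":0.85},
    {"dx":0,"dy":0,"dz":-0.05,"ax":0,"ay":0,"az":0,"gripper":0.85},
    {"dx":0,"dy":0,"dz":-0.12,"ax":0,"ay":0,"az":0,"gripper":0.85},
    {"dx":0,"dy":0,"dz":-0.16,"ax":0,"ay":0,"az":0,"gripper":0.85},
    {"dx":0,"dy":0,"dz":-0.16,"ax":0,"ay":0,"az":0,"gripper":0.85},
    {"dx":0,"dy":0,"dz":0,"ax":0,"ay":0.0,"az":0,"gripper":0.85},
    {"dx":0,"dy":0,"dz":0,"ax":0,"ay":0.0,"az":0,"gripper":0.85},
  ],
)

```text
clock: 16.18
eef_pos: [479.9, -346.6, 194.4]
tool_rot: [-3.141, -0.348, 1.703]
force: [-0.4, 0.7, -0.4]
width: 72.5
gripper_force: 0.0
```

```bash
python3 w.py wp4|cut -c1-80; python3 edge.py wp4 | tr '|' '\n' | awk '$1>-92&&$1<-22'; python3 - <<'E'
from go import *
s=ctrl.read_state(); C=Ro.from_euler('xyz',s['tool_rot']);t=np.array([464.4,226.9,180]);v=t-s['eef_pos']
delta(t,Rr); print('after rot:',(Rr.inv().apply(v)/300).round(4))
E
```

```text
16.175 [ 479.9 -346.6  194.4] [-3.1408 -0.3484  1.703 ] [ 1.    0.8  -0.53  1.51
 -88 n 78.7 [81 70 66] 
 -86 n 79.1 [58 34 24] 
 -84 n 79.2 [57 33 22] 
 -82 n 80.8 [93 53 38] 
 -80 n 81.2 [118  69  50] 
 -78 n 81.3 [123  73  53] 
 -76 n 81.6 [104  72  57] 
 -74 n 82.4 [75 77 83] 
 -72 n 82.6 [ 95 125 141] 
 -70 n 82.5 [101 134 151] 
 -68 n 82.5 [102 134 153] 
 -66 n 82.7 [104 137 156] 
 -64 n 82.5 [106 138 157] 
 -62 n 82.5 [106 139 157] 
 -60 n 82.6 [106 140 158] 
 -58 n 82.2 [107 142 160] 
 -56 n 82.5 [107 141 161] 
 -54 n 82.5 [109 143 162] 
 -52 n 82.5 [110 146 165] 
 -50 n 82.3 [116 133 139] 
 -48 n 75.1 [174 120  97] 
 -46 n 74.3 [236 192 132] 
 -44 n 74.1 [236 193 133] 
 -42 n 74.3 [236 193 132] 
 -40 n 74.6 [236 193 132] 
 -38 n 74.4 [236 193 132] 
 -36 n 74.3 [235 192 132] 
 -34 n 74.4 [225 177 120] 
 -32 n 77.9 [133  93  61] 
 -30 n 79.5 [101  57  38] 
 -28 n 79.1 [103  59  38] 
 -26 n 78.2 [162 118  77] 
 -24 n 74.2 [236 193 133] 
p [ 479.6 -346.1  193.6] rot [-3.14  -0.35   1.703] d [1.7692 0.2032 0.6934] a [ 0.0049 -0.2227 -0.0342]
after rot: [1.886  0.3054 0.0455]
```

Blue now spans −82..−48, resting on its cleat. Next is green.

Call:
step_arm(
  plan=[
    {"dx":0,"dy":0,"dz":0,"ax":0,"ay":-0.074,"az":-0.011,"gripper":0.85},
    {"dx":0,"dy":0,"dz":0,"ax":0,"ay":-0.074,"az":-0.012,"gripper":0.85},
    {"dx":0,"dy":0,"dz":0,"ax":0,"ay":-0.074,"az":-0.011,"gripper":0.85},
    {"dx":0.157,"dy":0.0254,"dz":0,"ax":0,"ay":0,"az":0,"gripper":0.85},
    {"dx":0.157,"dy":0.0254,"dz":0,"ax":0,"ay":0,"az":0,"gripper":0.85},
    {"dx":0.157,"dy":0.0254,"dz":0,"ax":0,"ay":0,"az":0,"gripper":0.85},
    {"dx":0.157,"dy":0.0254,"dz":0,"ax":0,"ay":0,"az":0,"gripper":0.85},
    {"dx":0.157,"dy":0.0254,"dz":0,"ax":0,"ay":0,"az":0,"gripper":0.85},
    {"dx":0.157,"dy":0.0254,"dz":0,"ax":0,"ay":0,"az":0,"gripper":0.85},
    {"dx":0.157,"dy":0.0254,"dz":0,"ax":0,"ay":0,"az":0,"gripper":0.85},
    {"dx":0.157,"dy":0.0254,"dz":0,"ax":0,"ay":0,"az":0,"gripper":0.85},
    {"dx":0.157,"dy":0.0254,"dz":0,"ax":0,"ay":0,"az":0,"gripper":0.85},
    {"dx":0.157,"dy":0.0254,"dz":0,"ax":0,"ay":0,"az":0,"gripper":0.85},
    {"dx":0.157,"dy":0.0254,"dz":0.02,"ax":0,"ay":0,"az":0,"gripper":0.85},
    {"dx":0.157,"dy":0.0254,"dz":0.025,"ax":0,"ay":0,"az":0,"gripper":0.85},
    {"dx":0,"dy":0,"dz":0,"ax":0,"ay":0,"az":0,"gripper":0.85},
    {"dx":0,"dy":0,"dz":0,"ax":0,"ay":0,"az":0,"gripper":0.85},
    {"dx":0,"dy":0,"dz":0,"ax":0,"ay":0,"az":0,"gripper":0.85},
  ],
)

```text
clock: 18.48
eef_pos: [466.3, 223.9, 180.9]
tool_rot: [3.134, 0.002, 1.753]
force: [-0.7, -0.2, 0.0]
width: 72.8
gripper_force: 0.0
```

```bash
python3 go.py r green 39
```

```text
p [466.3 223.9 180.9] rot [3.134e+00 2.000e-03 1.753e+00] d [ 0.0118 -0.0081  0.4728] a [ 0.0048  0.0011 -0.0027]
```

Call:
step_arm(
  plan=[
    {"dx":0.012,"dy":-0.008,"dz":0.12,"ax":0.005,"ay":0,"az":-0.003,"gripper":0.85},
    {"dx":0,"dy":0,"dz":0.14,"ax":0,"ay":0,"az":0,"gripper":0.85},
    {"dx":0,"dy":0,"dz":0.12,"ax":0,"ay":0,"az":0,"gripper":0.85},
    {"dx":0,"dy":0,"dz":0.093,"ax":0,"ay":0,"az":0,"gripper":0.85},
    {"dx":0,"dy":0,"dz":0,"ax":0,"ay":0,"az":0,"gripper":0.85},
    {"dx":0,"dy":0,"dz":0,"ax":0,"ay":0,"az":0,"gripper":0.85},
    {"dx":0,"dy":0,"dz":0,"ax":0,"ay":0,"az":0,"gripper":0.5},
    {"dx":0,"dy":0,"dz":0,"ax":0,"ay":0,"az":0,"gripper":0.5},
    {"dx":0,"dy":0,"dz":0,"ax":0,"ay":0,"az":0,"gripper":0.5},
    {"dx":0,"dy":0,"dz":0,"ax":0,"ay":0,"az":0,"gripper":0.5},
  ],
)

```text
clock: 19.73
eef_pos: [464.7, 229.0, 40.9]
tool_rot: [3.138, 0.0, 1.76]
force: [-0.7, -0.8, 6.9]
width: 48.6
gripper_force: 61.3
```

Call:
step_arm(
  plan=[
    {"dx":0,"dy":0,"dz":0,"ax":0,"ay":0,"az":0,"gripper":0.5},
    {"dx":0,"dy":0,"dz":-0.03,"ax":0,"ay":0,"az":0,"gripper":0.5},
    {"dx":0,"dy":0,"dz":-0.08,"ax":0,"ay":0,"az":0,"gripper":0.5},
    {"dx":0,"dy":0,"dz":-0.15,"ax":0,"ay":0,"az":0,"gripper":0.5},
    {"dx":0,"dy":0,"dz":-0.17,"ax":0,"ay":0,"az":0,"gripper":0.5},
    {"dx":0,"dy":0,"dz":-0.17,"ax":0,"ay":0,"az":0,"gripper":0.5},
    {"dx":0,"dy":0,"dz":0,"ax":0,"ay":0,"az":0,"gripper":0.5},
  ],
)

```text
clock: 20.6
eef_pos: [465.8, 230.3, 223.9]
tool_rot: [3.132, -0.002, 1.76]
force: [-0.1, 0.3, -0.5]
width: 48.6
gripper_force: 62.1
```

```bash
python3 go.py p 1 110 2; python3 w.py wg3|cut -c1-70; python3 -c "
import cv2;a=cv2.imread('pics/wg3.png')[100:400,120:520];cv2.imwrite('pics/c7.png',a)"
```

```text
p [465.8 230.3 223.9] rot [ 3.132e+00 -2.000e-03  1.760e+00] d [-1.6665 -0.2994  0.1471] a [1.000e-04 2.207e-01 3.550e-02]
20.6 [465.8 230.3 223.9] [ 3.1318e+00 -2.1000e-03  1.7600e+00] [-0.23
```

View pics/c7.png

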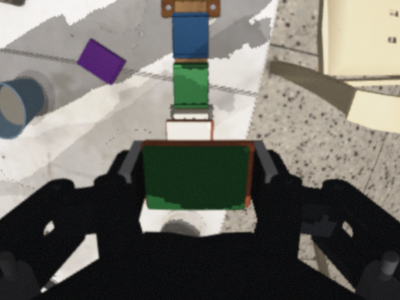

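Green is held, and its cradle at crop (190,85) is empty. Transferring.

Call:
step_arm(
  plan=[
    {"dx":-0.1,"dy":-0.02,"dz":0,"ax":0,"ay":0,"az":0,"gripper":0.5},
    {"dx":-0.157,"dy":-0.028,"dz":0,"ax":0,"ay":0,"az":0,"gripper":0.5},
    {"dx":-0.157,"dy":-0.028,"dz":0,"ax":0,"ay":0,"az":0,"gripper":0.5},
    {"dx":-0.157,"dy":-0.028,"dz":0,"ax":0,"ay":0,"az":0,"gripper":0.5},
    {"dx":-0.157,"dy":-0.028,"dz":0,"ax":0,"ay":0,"az":0,"gripper":0.5},
    {"dx":-0.157,"dy":-0.028,"dz":0,"ax":0,"ay":0,"az":0,"gripper":0.5},
    {"dx":-0.157,"dy":-0.028,"dz":0,"ax":0,"ay":0,"az":0,"gripper":0.5},
    {"dx":-0.157,"dy":-0.028,"dz":0,"ax":0,"ay":0,"az":0,"gripper":0.5},
    {"dx":-0.157,"dy":-0.028,"dz":0.04,"ax":0,"ay":0,"az":0,"gripper":0.5},
    {"dx":-0.157,"dy":-0.028,"dz":0.05,"ax":0,"ay":0,"az":0,"gripper":0.5},
    {"dx":-0.153,"dy":-0.027,"dz":0.057,"ax":0,"ay":0,"az":0,"gripper":0.5},
    {"dx":0,"dy":0,"dz":0,"ax":0,"ay":0.074,"az":0.012,"gripper":0.5},
    {"dx":0,"dy":0,"dz":0,"ax":0,"ay":0.074,"az":0.012,"gripper":0.5},
    {"dx":0,"dy":0,"dz":0,"ax":0,"ay":0.073,"az":0.011,"gripper":0.5},
    {"dx":0,"dy":0,"dz":0,"ax":0,"ay":0,"az":0,"gripper":0.5},
    {"dx":0,"dy":0,"dz":0,"ax":0,"ay":0,"az":0,"gripper":0.5},
  ],
)

```text
clock: 22.65
eef_pos: [469.2, -277.6, 174.8]
tool_rot: [-3.131, -0.347, 1.704]
force: [0.2, 0.6, 0.5]
width: 48.5
gripper_force: 62.1
```

```bash
python3 go.py p 1 12 7
```

```text
p [ 469.2 -277.6  174.8] rot [-3.131 -0.347  1.704] d [0.0203 0.0122 0.3167] a [-0.0062  0.0015 -0.0006]
```

Call:
step_arm(
  plan=[
    {"dx":0.02,"dy":0.012,"dz":0.12,"ax":-0.006,"ay":0.001,"az":0,"gripper":0.5},
    {"dx":0,"dy":0,"dz":0.12,"ax":0,"ay":0,"az":0,"gripper":0.5},
    {"dx":0,"dy":0,"dz":0.077,"ax":0,"ay":0,"az":0,"gripper":0.5},
    {"dx":0,"dy":0,"dz":0,"ax":0,"ay":0,"az":0,"gripper":0.5},
    {"dx":0,"dy":0,"dz":0,"ax":0,"ay":0,"az":0,"gripper":0.5},
    {"dx":0,"dy":0,"dz":0,"ax":0,"ay":0,"az":0,"gripper":0.5},
  ],
)

```text
clock: 23.4
eef_pos: [468.8, -241.3, 89.1]
tool_rot: [3.139, -0.346, 1.704]
force: [-0.8, -0.0, -0.4]
width: 48.7
gripper_force: 62.1
```

```bash
python3 go.py p 1 2 7
```

```text
p [ 468.8 -241.3   89.1] rot [ 3.139 -0.346  1.704] d [ 0.0042 -0.0058  0.0406] a [ 0.0018  0.0019 -0.0009]
```

Call:
step_arm(
  plan=[
    {"dx":0.004,"dy":-0.006,"dz":0.025,"ax":0,"ay":0.001,"az":0,"gripper":0.5},
    {"dx":0,"dy":0,"dz":0.012,"ax":0,"ay":0,"az":0,"gripper":0.5},
    {"dx":0,"dy":0,"dz":0,"ax":0,"ay":0,"az":0,"gripper":0.5},
    {"dx":0,"dy":0,"dz":0,"ax":0,"ay":0,"az":0,"gripper":0.5},
  ],
)

```text
clock: 23.9
eef_pos: [465.7, -236.2, 77.9]
tool_rot: [3.141, -0.35, 1.703]
force: [0.9, 0.3, -0.5]
width: 48.7
gripper_force: 62.1
```

```bash
python3 go.py p 1 0 0
```

```text
p [ 465.7 -236.2   77.9] rot [ 3.141 -0.35   1.703] d [-0.0237  0.0024  0.006 ] a [ 0.0009 -0.0004 -0.0013]
```

Call:
step_arm(
  plan=[
    {"dx":0,"dy":0.002,"dz":0.008,"ax":0,"ay":0,"az":0,"gripper":0.5},
    {"dx":-0.006,"dy":0,"dz":0,"ax":0,"ay":0,"az":0,"gripper":0.5},
    {"dx":-0.006,"dy":0,"dz":0,"ax":0,"ay":0,"az":0,"gripper":0.5},
    {"dx":-0.006,"dy":0,"dz":0,"ax":0,"ay":0,"az":0,"gripper":0.5},
    {"dx":0,"dy":0,"dz":0,"ax":0,"ay":0,"az":0,"gripper":0.5},
    {"dx":0,"dy":0,"dz":0,"ax":0,"ay":0,"az":0,"gripper":0.5},
  ],
)

```text
clock: 24.65
eef_pos: [466.5, -239.1, 74.1]
tool_rot: [3.142, -0.351, 1.704]
force: [-1.7, 4.5, 3.8]
width: 48.7
gripper_force: 62.3
```

```bash
python3 go.py p 1 0 0
```

```text
p [ 466.5 -239.1   74.1] rot [ 3.142 -0.351  1.704] d [-0.0097  0.0009 -0.0024] a [ 0.0003 -0.0014 -0.0008]
```

Contact on the board and the cleat (about 5 N up-slope). Releasing.

Call:
step_arm(
  plan=[
    {"dx":0.002,"dy":0,"dz":0,"ax":0,"ay":0,"az":0,"gripper":0.5},
    {"dx":0,"dy":0,"dz":0,"ax":0,"ay":0,"az":0,"gripper":0.85},
    {"dx":0,"dy":0,"dz":0,"ax":0,"ay":0,"az":0,"gripper":0.85},
    {"dx":0,"dy":0,"dz":0,"ax":0,"ay":0,"az":0,"gripper":0.85},
    {"dx":0,"dy":0,"dz":0,"ax":0,"ay":0,"az":0,"gripper":0.85},
    {"dx":0,"dy":0,"dz":-0.05,"ax":0,"ay":0,"az":0,"gripper":0.85},
    {"dx":0,"dy":0,"dz":-0.12,"ax":0,"ay":0,"az":0,"gripper":0.85},
    {"dx":0,"dy":0,"dz":-0.16,"ax":0,"ay":0,"az":0,"gripper":0.85},
    {"dx":0,"dy":0,"dz":-0.16,"ax":0,"ay":0,"az":0,"gripper":0.85},
    {"dx":0,"dy":0,"dz":0,"ax":0,"ay":0.0,"az":0,"gripper":0.85},
    {"dx":0,"dy":0,"dz":0,"ax":0,"ay":0.0,"az":0,"gripper":0.85},
  ],
)

```text
clock: 26.02
eef_pos: [472.8, -289.6, 212.4]
tool_rot: [3.141, -0.349, 1.703]
force: [-0.3, 0.5, -0.3]
width: 72.4
gripper_force: 0.0
```

```bash
python3 w.py wp5|cut -c1-80; python3 edge.py wp5 | tr '|' '\n' | awk '$1>-92&&$1<36&&$1%4==0||($1>-32&&$1<-20)||($1>2&&$1<12)'; cat > nxt.py <<'E'
from go import *
s=ctrl.read_state();t=np.array([*tiles[sys.argv[1]],200.]);v=t-s['eef_pos']
delta(t,Rr); print('after rot:',(Rr.inv().apply(v)/300).round(4))
E
python3 nxt.py white
```

```text
26.025 [ 472.8 -289.6  212.4] [ 3.1414 -0.3495  1.7031] [ 0.97  0.72 -0.55  1.62
-72 n 82.6 [50 65 74] 
 -68 n 82.7 [49 65 74] 
 -64 n 82.5 [50 66 75] 
 -60 n 82.6 [50 66 75] 
 -56 n 82.5 [56 73 83] 
 -52 n 82.6 [58 78 88] 
 -48 n 75.4 [111  77  58] 
 -44 n 74.4 [150 111  75] 
 -40 n 74.4 [149 112  75] 
 -36 n 74.1 [147 110  73] 
 -32 n 79.3 [88 61 41] 
 -30 n 79.4 [58 34 24] 
 -28 n 79.2 [54 33 22] 
 -26 n 81.6 [40 43 25] 
 -24 n 82.6 [32 69 34] 
 -22 n 82.8 [30 73 38] 
 -20 n 82.5 [30 74 38] 
 -16 n 82.9 [32 75 40] 
 -12 n 82.7 [ 55 126  67] 
 -8 n 82.6 [ 58 133  71] 
 -4 n 83.1 [ 59 134  72] 
 0 n 82.9 [ 59 136  73] 
 4 n 82.8 [ 61 137  74] 
 6 n 82.8 [ 62 132  71] 
 8 n 78.2 [161 114  70] 
 10 n 74.4 [233 189 130] 
 12 n 73.9 [234 189 130] 
 16 n 74.2 [233 189 130] 
 20 n 74.2 [233 189 130] 
 24 n 78.0 [111  70  47] 
 28 n 79.1 [103  58  38] 
 32 n 74.3 [232 186 128] 
p [ 472.5 -289.1  211.7] rot [-3.141 -0.351  1.703] d [1.4263 0.1941 0.563 ] a [ 0.0055 -0.2232 -0.0342]
after rot: [1.5201 0.2768 0.0389]
```

Green spans −26..8, flat and against its cleat. Next is white.

Call:
step_arm(
  plan=[
    {"dx":0,"dy":0,"dz":0,"ax":0,"ay":-0.074,"az":-0.011,"gripper":0.85},
    {"dx":0,"dy":0,"dz":0,"ax":0,"ay":-0.074,"az":-0.012,"gripper":0.85},
    {"dx":0,"dy":0,"dz":0,"ax":0.003,"ay":-0.075,"az":-0.011,"gripper":0.85},
    {"dx":0.152,"dy":0.028,"dz":0,"ax":0,"ay":0,"az":0,"gripper":0.85},
    {"dx":0.152,"dy":0.028,"dz":0,"ax":0,"ay":0,"az":0,"gripper":0.85},
    {"dx":0.152,"dy":0.028,"dz":0,"ax":0,"ay":0,"az":0,"gripper":0.85},
    {"dx":0.152,"dy":0.028,"dz":0,"ax":0,"ay":0,"az":0,"gripper":0.85},
    {"dx":0.152,"dy":0.028,"dz":0,"ax":0,"ay":0,"az":0,"gripper":0.85},
    {"dx":0.152,"dy":0.028,"dz":0,"ax":0,"ay":0,"az":0,"gripper":0.85},
    {"dx":0.152,"dy":0.028,"dz":0,"ax":0,"ay":0,"az":0,"gripper":0.85},
    {"dx":0.152,"dy":0.028,"dz":0,"ax":0,"ay":0,"az":0,"gripper":0.85},
    {"dx":0.152,"dy":0.027,"dz":0.02,"ax":0,"ay":0,"az":0,"gripper":0.85},
    {"dx":0.152,"dy":0.026,"dz":0.019,"ax":0,"ay":0,"az":0,"gripper":0.85},
    {"dx":0,"dy":0,"dz":0,"ax":0,"ay":0,"az":0,"gripper":0.85},
    {"dx":0,"dy":0,"dz":0,"ax":0,"ay":0,"az":0,"gripper":0.85},
    {"dx":0,"dy":0,"dz":0,"ax":0,"ay":0,"az":0,"gripper":0.85},
  ],
)

```text
clock: 28.08
eef_pos: [470.9, 172.3, 200.0]
tool_rot: [3.138, 0.002, 1.754]
force: [-0.3, 0.1, -0.5]
width: 72.6
gripper_force: 0.0
```

```bash
python3 go.py r white 39
```

```text
p [470.9 172.3 200. ] rot [3.138e+00 2.000e-03 1.754e+00] d [ 0.009  -0.0059  0.5367] a [ 0.0023  0.0012 -0.0026]
```

Call:
step_arm(
  plan=[
    {"dx":0.006,"dy":-0.006,"dz":0.14,"ax":0.002,"ay":0,"az":-0.003,"gripper":0.85},
    {"dx":0,"dy":0,"dz":0.16,"ax":0,"ay":0,"az":0,"gripper":0.85},
    {"dx":0,"dy":0,"dz":0.14,"ax":0,"ay":0,"az":0,"gripper":0.85},
    {"dx":0,"dy":0,"dz":0.097,"ax":0,"ay":0,"az":0,"gripper":0.85},
    {"dx":0,"dy":0,"dz":0,"ax":0,"ay":0,"az":0,"gripper":0.85},
    {"dx":0,"dy":0,"dz":0,"ax":0,"ay":0,"az":0,"gripper":0.85},
    {"dx":0,"dy":0,"dz":0,"ax":0,"ay":0,"az":0,"gripper":0.5},
    {"dx":0,"dy":0,"dz":0,"ax":0,"ay":0,"az":0,"gripper":0.5},
    {"dx":0,"dy":0,"dz":0,"ax":0,"ay":0,"az":0,"gripper":0.5},
    {"dx":0,"dy":0,"dz":0,"ax":0,"ay":0,"az":0,"gripper":0.5},
    {"dx":0,"dy":0,"dz":0,"ax":0,"ay":0,"az":0,"gripper":0.5},
  ],
)

```text
clock: 29.45
eef_pos: [470.4, 175.3, 41.1]
tool_rot: [3.137, 0.001, 1.76]
force: [-0.5, -1.0, 7.6]
width: 49.2
gripper_force: 61.2
```

Call:
step_arm(
  plan=[
    {"dx":0,"dy":0,"dz":-0.03,"ax":0,"ay":0,"az":0,"gripper":0.5},
    {"dx":0,"dy":0,"dz":-0.08,"ax":0,"ay":0,"az":0,"gripper":0.5},
    {"dx":0,"dy":0,"dz":-0.15,"ax":0,"ay":0,"az":0,"gripper":0.5},
    {"dx":0,"dy":0,"dz":-0.17,"ax":0,"ay":0,"az":0,"gripper":0.5},
    {"dx":0,"dy":0,"dz":-0.17,"ax":0,"ay":0,"az":0,"gripper":0.5},
    {"dx":0,"dy":0,"dz":0,"ax":0,"ay":0,"az":0,"gripper":0.5},
    {"dx":0,"dy":0,"dz":0,"ax":0,"ay":0,"az":0,"gripper":0.5},
  ],
)

```text
clock: 30.32
eef_pos: [468.8, 174.8, 219.6]
tool_rot: [3.139, 0.001, 1.76]
force: [-0.6, -0.1, -0.5]
width: 48.5
gripper_force: 62.1
```

```bash
python3 go.py p 2 100 7
```

```text
p [468.8 174.8 219.6] rot [3.139e+00 1.000e-03 1.760e+00] d [-1.2791 -0.2624  0.1026] a [-0.0047  0.2231  0.0347]
```

Call:
step_arm(
  plan=[
    {"dx":-0.103,"dy":-0.022,"dz":0,"ax":0,"ay":0,"az":0,"gripper":0.5},
    {"dx":-0.147,"dy":-0.03,"dz":0,"ax":0,"ay":0,"az":0,"gripper":0.5},
    {"dx":-0.147,"dy":-0.03,"dz":0,"ax":0,"ay":0,"az":0,"gripper":0.5},
    {"dx":-0.147,"dy":-0.03,"dz":0,"ax":0,"ay":0,"az":0,"gripper":0.5},
    {"dx":-0.147,"dy":-0.03,"dz":0,"ax":0,"ay":0,"az":0,"gripper":0.5},
    {"dx":-0.147,"dy":-0.03,"dz":0,"ax":0,"ay":0,"az":0,"gripper":0.5},
    {"dx":-0.147,"dy":-0.03,"dz":0.02,"ax":0,"ay":0,"az":0,"gripper":0.5},
    {"dx":-0.147,"dy":-0.03,"dz":0.03,"ax":0,"ay":0,"az":0,"gripper":0.5},
    {"dx":-0.147,"dy":-0.03,"dz":0.05,"ax":0,"ay":0,"az":0,"gripper":0.5},
    {"dx":0,"dy":0,"dz":0,"ax":0,"ay":0.075,"az":0.012,"gripper":0.5},
    {"dx":0,"dy":0,"dz":0,"ax":-0.004,"ay":0.074,"az":0.012,"gripper":0.5},
    {"dx":0,"dy":0,"dz":0,"ax":0,"ay":0.074,"az":0.011,"gripper":0.5},
    {"dx":0,"dy":0,"dz":0,"ax":0,"ay":0,"az":0,"gripper":0.5},
    {"dx":0,"dy":0,"dz":0,"ax":0,"ay":0,"az":0,"gripper":0.5},
  ],
)

```text
clock: 32.08
eef_pos: [463.7, -215.0, 188.9]
tool_rot: [-3.139, -0.35, 1.706]
force: [0.1, -0.9, 0.8]
width: 48.3
gripper_force: 62.1
```

```bash
python3 go.py p 2 12 7
```

```text
p [ 463.7 -215.   188.9] rot [-3.139 -0.35   1.706] d [-0.0057  0.0003  0.2902] a [-0.002  -0.0004  0.0004]
```

Call:
step_arm(
  plan=[
    {"dx":-0.003,"dy":0,"dz":0.12,"ax":0,"ay":0,"az":0,"gripper":0.5},
    {"dx":0,"dy":0,"dz":0.11,"ax":0,"ay":0,"az":0,"gripper":0.5},
    {"dx":0,"dy":0,"dz":0.06,"ax":0,"ay":0,"az":0,"gripper":0.5},
    {"dx":0,"dy":0,"dz":0,"ax":0,"ay":0,"az":0,"gripper":0.5},
    {"dx":0,"dy":0,"dz":0,"ax":0,"ay":0,"az":0,"gripper":0.5},
    {"dx":0,"dy":0,"dz":0,"ax":0,"ay":0,"az":0,"gripper":0.5},
  ],
)

```text
clock: 32.83
eef_pos: [461.0, -188.0, 108.4]
tool_rot: [3.141, -0.348, 1.706]
force: [0.6, -0.3, 0.5]
width: 48.6
gripper_force: 62.1
```

```bash
python3 go.py p 2 0 5.5
```

```text
p [ 461.  -188.   108.4] rot [ 3.141 -0.348  1.706] d [-0.0039 -0.0037  0.0473] a [0.0001 0.0008 0.0001]
```

Call:
step_arm(
  plan=[
    {"dx":-0.001,"dy":-0.004,"dz":0.025,"ax":0,"ay":0,"az":0,"gripper":0.5},
    {"dx":0,"dy":0,"dz":0.015,"ax":0,"ay":0,"az":0,"gripper":0.5},
    {"dx":0,"dy":0,"dz":0.008,"ax":0,"ay":0,"az":0,"gripper":0.5},
    {"dx":-0.006,"dy":0,"dz":0,"ax":0,"ay":0,"az":0,"gripper":0.5},
    {"dx":-0.006,"dy":0,"dz":0,"ax":0,"ay":0,"az":0,"gripper":0.5},
    {"dx":-0.005,"dy":0,"dz":0,"ax":0,"ay":0,"az":0,"gripper":0.5},
    {"dx":0,"dy":0,"dz":0,"ax":0,"ay":0,"az":0,"gripper":0.5},
    {"dx":0,"dy":0,"dz":0,"ax":0,"ay":0,"az":0,"gripper":0.5},
  ],
)

```text
clock: 33.83
eef_pos: [460.1, -188.1, 93.0]
tool_rot: [3.141, -0.349, 1.705]
force: [-0.4, -1.1, 6.8]
width: 48.2
gripper_force: 62.8
```

```bash
python3 go.py p 2 0 0
```

```text
p [ 460.1 -188.1   93. ] rot [ 3.141 -0.349  1.705] d [-0.0047 -0.0008 -0.0012] a [ 0.0004  0.0002 -0.0002]
```

Call:
step_arm(
  plan=[
    {"dx":-0.006,"dy":0,"dz":-0.001,"ax":0,"ay":0,"az":0,"gripper":0.5},
    {"dx":0,"dy":0,"dz":0,"ax":0,"ay":0,"az":0,"gripper":0.5},
    {"dx":0,"dy":0,"dz":0,"ax":0,"ay":0,"az":0,"gripper":0.5},
  ],
)

```text
clock: 34.2
eef_pos: [460.2, -189.2, 92.6]
tool_rot: [3.141, -0.35, 1.705]
force: [0.2, 0.4, 6.8]
width: 49.0
gripper_force: 62.7
```

```bash
python3 go.py p 2 0 0
```

```text
p [ 460.2 -189.2   92.6] rot [ 3.141 -0.35   1.705] d [-0.0009 -0.0006 -0.0011] a [ 0.0001 -0.0005 -0.0001]
```

Call:
step_arm(
  plan=[
    {"dx":-0.005,"dy":0,"dz":0,"ax":0,"ay":0,"az":0,"gripper":0.5},
    {"dx":0,"dy":0,"dz":0,"ax":0,"ay":0,"az":0,"gripper":0.5},
    {"dx":0,"dy":0,"dz":0,"ax":0,"ay":0,"az":0,"gripper":0.5},
  ],
)

```text
clock: 34.58
eef_pos: [460.2, -189.2, 92.6]
tool_rot: [-3.141, -0.352, 1.706]
force: [-0.5, 2.4, 11.3]
width: 48.8
gripper_force: 62.9
```

```bash
python3 go.py p 2 0 0
```

```text
p [ 460.2 -189.2   92.6] rot [-3.141 -0.352  1.706] d [-0.0006 -0.0005 -0.0011] a [-0.0004 -0.0017  0.0003]
```

The tile has stopped against the cleat. Releasing.

Call:
step_arm(
  plan=[
    {"dx":0.004,"dy":0,"dz":-0.002,"ax":0,"ay":0,"az":0,"gripper":0.5},
    {"dx":0,"dy":0,"dz":0,"ax":0,"ay":0,"az":0,"gripper":0.85},
    {"dx":0,"dy":0,"dz":0,"ax":0,"ay":0,"az":0,"gripper":0.85},
    {"dx":0,"dy":0,"dz":0,"ax":0,"ay":0,"az":0,"gripper":0.85},
    {"dx":0,"dy":0,"dz":0,"ax":0,"ay":0,"az":0,"gripper":0.85},
    {"dx":0,"dy":0,"dz":-0.05,"ax":0,"ay":0,"az":0,"gripper":0.85},
    {"dx":0,"dy":0,"dz":-0.12,"ax":0,"ay":0,"az":0,"gripper":0.85},
    {"dx":0,"dy":0,"dz":-0.16,"ax":0,"ay":0,"az":0,"gripper":0.85},
    {"dx":0,"dy":0,"dz":-0.16,"ax":0,"ay":0,"az":0,"gripper":0.85},
    {"dx":0,"dy":0,"dz":0,"ax":0,"ay":0.0,"az":0,"gripper":0.85},
    {"dx":0,"dy":0,"dz":0,"ax":0,"ay":0.0,"az":0,"gripper":0.85},
  ],
)

```text
clock: 35.95
eef_pos: [465.9, -240.0, 230.6]
tool_rot: [-3.14, -0.349, 1.705]
force: [-1.1, -0.1, -0.8]
width: 72.2
gripper_force: 0.0
```

```bash
python3 w.py wp6|cut -c1-80; python3 edge.py wp6 | tr '|' '\n' | awk '($1>18&&$1<40)||($1>58&&$1<90)'; python3 nxt.py rust
```

```text
35.95 [ 465.9 -240.   230.6] [-3.1399 -0.3492  1.7049] [ 0.96  0.66 -0.61  1.71 
 20 n 74.3 [145 108  73] 
 22 n 74.3 [120  87  58] 
 24 n 79.1 [78 52 35] 
 26 n 79.2 [57 34 23] 
 28 n 79.2 [65 48 39] 
 30 n 79.4 [118 107  99] 
 32 n 82.6 [181 174 163] 
 34 n 82.9 [189 181 170] 
 36 n 82.5 [189 182 171] 
 38 n 82.8 [201 194 182] 
 60 n 82.7 [250 250 249] 
 62 n 82.4 [248 246 242] 
 64 n 77.8 [208 156 116] 
 66 n 74.2 [233 187 130] 
 68 n 74.0 [233 187 130] 
 70 n 74.0 [232 187 129] 
 72 n 74.3 [232 186 129] 
 74 n 74.2 [232 187 129] 
 76 n 74.3 [232 185 128] 
 78 n 74.4 [224 175 120] 
 80 n 78.9 [134  94  61] 
 82 n 79.3 [102  58  38] 
 84 n 79.2 [104  59  38] 
 86 n 78.6 [154 110  73] 
 88 n 74.0 [230 184 126] 
p [ 465.6 -239.6  230. ] rot [-3.139 -0.35   1.705] d [1.0915 0.217  0.5045] a [ 0.0042 -0.223  -0.0329]
after rot: [1.1855 0.2785 0.0998]
```

White spans 30..65, against its cleat. Next is rust.

Call:
step_arm(
  plan=[
    {"dx":0,"dy":0,"dz":0,"ax":0,"ay":-0.074,"az":-0.011,"gripper":0.85},
    {"dx":0,"dy":0,"dz":0,"ax":0.002,"ay":-0.074,"az":-0.012,"gripper":0.85},
    {"dx":0,"dy":0,"dz":0,"ax":0.002,"ay":-0.075,"az":-0.01,"gripper":0.85},
    {"dx":0.148,"dy":0.035,"dz":0,"ax":0,"ay":0,"az":0,"gripper":0.85},
    {"dx":0.148,"dy":0.035,"dz":0,"ax":0,"ay":0,"az":0,"gripper":0.85},
    {"dx":0.148,"dy":0.035,"dz":0,"ax":0,"ay":0,"az":0,"gripper":0.85},
    {"dx":0.148,"dy":0.035,"dz":0,"ax":0,"ay":0,"az":0,"gripper":0.85},
    {"dx":0.148,"dy":0.035,"dz":0,"ax":0,"ay":0,"az":0,"gripper":0.85},
    {"dx":0.148,"dy":0.035,"dz":0.03,"ax":0,"ay":0,"az":0,"gripper":0.85},
    {"dx":0.148,"dy":0.035,"dz":0.03,"ax":0,"ay":0,"az":0,"gripper":0.85},
    {"dx":0.148,"dy":0.033,"dz":0.04,"ax":0,"ay":0,"az":0,"gripper":0.85},
    {"dx":0,"dy":0,"dz":0,"ax":0,"ay":0,"az":0,"gripper":0.85},
    {"dx":0,"dy":0,"dz":0,"ax":0,"ay":0,"az":0,"gripper":0.85},
    {"dx":0,"dy":0,"dz":0,"ax":0,"ay":0,"az":0,"gripper":0.85},
  ],
)

```text
clock: 37.75
eef_pos: [482.4, 122.9, 199.9]
tool_rot: [3.141, 0.002, 1.755]
force: [0.2, 0.3, -0.4]
width: 72.4
gripper_force: 0.0
```

```bash
python3 go.py r rust 39
```

```text
p [482.4 122.9 199.9] rot [3.141e+00 2.000e-03 1.755e+00] d [ 0.0096 -0.0015  0.5362] a [ 0.0004  0.0011 -0.0018]
```

Call:
step_arm(
  plan=[
    {"dx":0.005,"dy":-0.002,"dz":0.14,"ax":0,"ay":0,"az":-0.002,"gripper":0.85},
    {"dx":0,"dy":0,"dz":0.16,"ax":0,"ay":0,"az":0,"gripper":0.85},
    {"dx":0,"dy":0,"dz":0.14,"ax":0,"ay":0,"az":0,"gripper":0.85},
    {"dx":0,"dy":0,"dz":0.097,"ax":0,"ay":0,"az":0,"gripper":0.85},
    {"dx":0,"dy":0,"dz":0,"ax":0,"ay":0,"az":0,"gripper":0.85},
    {"dx":0,"dy":0,"dz":0,"ax":0,"ay":0,"az":0,"gripper":0.85},
    {"dx":0,"dy":0,"dz":0,"ax":0,"ay":0,"az":0,"gripper":0.5},
    {"dx":0,"dy":0,"dz":0,"ax":0,"ay":0,"az":0,"gripper":0.5},
    {"dx":0,"dy":0,"dz":0,"ax":0,"ay":0,"az":0,"gripper":0.5},
    {"dx":0,"dy":0,"dz":0,"ax":0,"ay":0,"az":0,"gripper":0.5},
    {"dx":0,"dy":0,"dz":0,"ax":0,"ay":0,"az":0,"gripper":0.5},
  ],
)

```text
clock: 39.12
eef_pos: [483.0, 125.7, 40.7]
tool_rot: [3.137, 0.001, 1.76]
force: [-0.9, -0.3, 7.6]
width: 48.4
gripper_force: 61.2
```

Call:
step_arm(
  plan=[
    {"dx":0,"dy":0,"dz":-0.03,"ax":0,"ay":0,"az":0,"gripper":0.5},
    {"dx":0,"dy":0,"dz":-0.08,"ax":0,"ay":0,"az":0,"gripper":0.5},
    {"dx":0,"dy":0,"dz":-0.15,"ax":0,"ay":0,"az":0,"gripper":0.5},
    {"dx":0,"dy":0,"dz":-0.17,"ax":0,"ay":0,"az":0,"gripper":0.5},
    {"dx":0,"dy":0,"dz":-0.17,"ax":0,"ay":0,"az":0,"gripper":0.5},
    {"dx":0,"dy":0,"dz":0,"ax":0,"ay":0,"az":0,"gripper":0.5},
    {"dx":0,"dy":0,"dz":0,"ax":0,"ay":0,"az":0,"gripper":0.5},
  ],
)

```text
clock: 40.0
eef_pos: [481.4, 125.3, 219.4]
tool_rot: [3.14, 0.002, 1.76]
force: [-0.1, 0.2, -0.6]
width: 48.4
gripper_force: 62.1
```

```bash
python3 go.py p 3 90 7
```

```text
p [481.4 125.3 219.4] rot [3.14e+00 2.00e-03 1.76e+00] d [-0.9248 -0.262   0.0696] a [-0.0049  0.2231  0.0344]
```

Call:
step_arm(
  plan=[
    {"dx":-0.1,"dy":-0.028,"dz":0,"ax":0,"ay":0,"az":0,"gripper":0.5},
    {"dx":-0.1375,"dy":-0.039,"dz":0,"ax":0,"ay":0,"az":0,"gripper":0.5},
    {"dx":-0.1375,"dy":-0.039,"dz":0,"ax":0,"ay":0,"az":0,"gripper":0.5},
    {"dx":-0.1375,"dy":-0.039,"dz":0,"ax":0,"ay":0,"az":0,"gripper":0.5},
    {"dx":-0.1375,"dy":-0.039,"dz":0,"ax":0,"ay":0,"az":0,"gripper":0.5},
    {"dx":-0.1375,"dy":-0.039,"dz":0.02,"ax":0,"ay":0,"az":0,"gripper":0.5},
    {"dx":-0.1375,"dy":-0.039,"dz":0.05,"ax":0,"ay":0,"az":0,"gripper":0.5},
    {"dx":0,"dy":0,"dz":0,"ax":0,"ay":0.075,"az":0.012,"gripper":0.5},
    {"dx":0,"dy":0,"dz":0,"ax":-0.004,"ay":0.074,"az":0.012,"gripper":0.5},
    {"dx":0,"dy":0,"dz":0,"ax":0,"ay":0.074,"az":0.011,"gripper":0.5},
    {"dx":0,"dy":0,"dz":0,"ax":0,"ay":0,"az":0,"gripper":0.5},
    {"dx":0,"dy":0,"dz":0,"ax":0,"ay":0,"az":0,"gripper":0.5},
  ],
)

```text
clock: 41.5
eef_pos: [456.2, -160.4, 197.6]
tool_rot: [-3.139, -0.349, 1.706]
force: [0.2, -0.1, -0.7]
width: 48.4
gripper_force: 62.0
```

```bash
python3 go.py p 3 12 7
```

```text
p [ 456.2 -160.4  197.6] rot [-3.139 -0.349  1.706] d [-0.0036  0.0007  0.2546] a [-0.002  -0.0001  0.0002]
```

Call:
step_arm(
  plan=[
    {"dx":-0.003,"dy":0,"dz":0.11,"ax":0,"ay":0,"az":0,"gripper":0.5},
    {"dx":0,"dy":0,"dz":0.09,"ax":0,"ay":0,"az":0,"gripper":0.5},
    {"dx":0,"dy":0,"dz":0.055,"ax":0,"ay":0,"az":0,"gripper":0.5},
    {"dx":0,"dy":0,"dz":0,"ax":0,"ay":0,"az":0,"gripper":0.5},
    {"dx":0,"dy":0,"dz":0,"ax":0,"ay":0,"az":0,"gripper":0.5},
    {"dx":0,"dy":0,"dz":0,"ax":0,"ay":0,"az":0,"gripper":0.5},
  ],
)

```text
clock: 42.25
eef_pos: [453.9, -136.6, 126.8]
tool_rot: [-3.141, -0.348, 1.705]
force: [0.2, -0.3, -0.1]
width: 48.4
gripper_force: 62.0
```

```bash
python3 go.py p 3 0 5.5
```

```text
p [ 453.9 -136.6  126.8] rot [-3.141 -0.348  1.705] d [-0.0027 -0.0032  0.0455] a [-0.0001  0.0007 -0.0001]
```

Call:
step_arm(
  plan=[
    {"dx":0,"dy":-0.003,"dz":0.025,"ax":0,"ay":0,"az":0,"gripper":0.5},
    {"dx":0,"dy":0,"dz":0.013,"ax":0,"ay":0,"az":0,"gripper":0.5},
    {"dx":0,"dy":0,"dz":0.008,"ax":0,"ay":0,"az":0,"gripper":0.5},
    {"dx":-0.007,"dy":0,"dz":0,"ax":0,"ay":0,"az":0,"gripper":0.5},
    {"dx":-0.008,"dy":0,"dz":0,"ax":0,"ay":0,"az":0,"gripper":0.5},
    {"dx":-0.007,"dy":0,"dz":0,"ax":0,"ay":0,"az":0,"gripper":0.5},
    {"dx":0,"dy":0,"dz":0,"ax":0,"ay":0,"az":0,"gripper":0.5},
    {"dx":0,"dy":0,"dz":0,"ax":0,"ay":0,"az":0,"gripper":0.5},
  ],
)

```text
clock: 43.25
eef_pos: [452.7, -135.5, 111.9]
tool_rot: [-3.14, -0.353, 1.706]
force: [-1.3, 4.1, 11.1]
width: 48.0
gripper_force: 62.9
```

```bash
python3 go.py p 3 0 0
```

```text
p [ 452.7 -135.5  111.9] rot [-3.14  -0.353  1.706] d [-0.008   0.0003 -0.0025] a [-0.0011 -0.0023  0.0003]
```

About 7.6 N up-slope, and the tile has stopped at the cleat. Releasing.

Call:
step_arm(
  plan=[
    {"dx":0.004,"dy":0,"dz":-0.002,"ax":0,"ay":0,"az":0,"gripper":0.5},
    {"dx":0,"dy":0,"dz":0,"ax":0,"ay":0,"az":0,"gripper":0.85},
    {"dx":0,"dy":0,"dz":0,"ax":0,"ay":0,"az":0,"gripper":0.85},
    {"dx":0,"dy":0,"dz":0,"ax":0,"ay":0,"az":0,"gripper":0.85},
    {"dx":0,"dy":0,"dz":0,"ax":0,"ay":0,"az":0,"gripper":0.85},
    {"dx":0,"dy":0,"dz":-0.05,"ax":0,"ay":0,"az":0,"gripper":0.85},
    {"dx":0,"dy":0,"dz":-0.12,"ax":0,"ay":0,"az":0,"gripper":0.85},
    {"dx":0,"dy":0,"dz":-0.16,"ax":0,"ay":0,"az":0,"gripper":0.85},
    {"dx":-0.15,"dy":0,"dz":-0.1,"ax":0,"ay":0,"az":0,"gripper":0.85},
    {"dx":-0.15,"dy":0,"dz":-0.05,"ax":0,"ay":0.0,"az":0,"gripper":0.85},
    {"dx":0,"dy":0,"dz":0,"ax":0,"ay":0.0,"az":0,"gripper":0.85},
    {"dx":0,"dy":0,"dz":0,"ax":0,"ay":0.0,"az":0,"gripper":0.85},
  ],
)

```text
clock: 44.75
eef_pos: [470.4, -269.1, 216.8]
tool_rot: [-3.14, -0.35, 1.705]
force: [0.3, 0.4, 0.2]
width: 72.4
gripper_force: 0.0
```

```bash
python3 w.py wp7|cut -c1-80; python3 edge.py wp7 | tr '|' '\n' | awk '($1>-90)'|cut -c1-30|paste - - - -; python3 -c "
import cv2;a=cv2.imread('pics/wp7.png')[0:330,200:440];cv2.imwrite('pics/c8.png',cv2.resize(a,None,fx=1.8,fy=1.8,interpolation=2))"
```

```text
44.75 [ 470.4 -269.1  216.8] [-3.1403 -0.3503  1.7049] [ 1.    0.72 -0.65  1.66 
-50 n 82.0 [62 58 59] 	 -48 n 78.5 [91 59 46] 	 -46 n 74.4 [130  96  65] 	 -44 n 74.5 [129  96  64] 
 -42 n 74.6 [129  95  64] 	 -40 n 74.3 [134  99  66] 	 -38 n 74.3 [134 100  67] 	 -36 n 74.3 [139 104  69] 
 -34 n 74.1 [107  78  52] 	 -32 n 79.1 [75 49 34] 	 -30 n 79.2 [59 35 23] 	 -28 n 79.4 [51 33 22] 
 -26 n 80.1 [44 39 24] 	 -24 n 82.9 [32 69 35] 	 -22 n 82.8 [29 72 37] 	 -20 n 82.8 [29 72 37] 
 -18 n 82.7 [29 72 37] 	 -16 n 82.6 [29 72 37] 	 -14 n 82.9 [30 73 38] 	 -12 n 82.8 [30 74 38] 
 -10 n 82.7 [30 73 38] 	 -8 n 82.9 [30 74 39] 	 -6 n 82.6 [31 74 39] 	 -4 n 82.8 [31 74 39] 
 -2 n 82.7 [31 74 38] 	 0 n 82.8 [31 74 39] 	 2 n 82.8 [31 74 39] 	 4 n 82.8 [33 75 40] 
 6 n 82.4 [55 75 42] 	 8 n 78.0 [172 123  81] 	 10 n 74.4 [234 189 130] 	 12 n 74.2 [234 189 130] 
 14 n 74.3 [234 189 130] 	 16 n 74.3 [233 188 130] 	 18 n 74.1 [233 189 130] 	 20 n 74.0 [233 188 129] 
 22 n 74.1 [211 162 110] 	 24 n 78.7 [119  75  49] 	 26 n 79.4 [101  57  38] 	 28 n 79.0 [101  59  40] 
 30 n 79.9 [161 140 127] 	 32 
[... 313 characters left out ...]
 82.5 [250 250 250] 	 58 n 82.8 [250 250 250] 	 60 n 82.6 [250 250 250] 
 62 n 82.7 [249 249 249] 	 64 n 78.3 [215 188 169] 	 66 n 74.2 [230 184 127] 	 68 n 74.3 [231 186 127] 
 70 n 74.2 [231 186 128] 	 72 n 74.0 [232 186 128] 	 74 n 74.4 [232 186 129] 	 76 n 74.3 [232 185 127] 
 78 n 74.2 [223 174 118] 	 80 n 78.3 [115  81  54] 	 82 n 79.4 [102  57  38] 	 84 n 79.2 [102  58  38] 
 86 n 79.0 [124  73  51] 	 88 n 81.2 [202 124  89] 	 90 n 81.1 [208 130  93] 	 92 n 81.7 [202 124  88] 
 94 n 82.7 [173 100  70] 	 96 n 82.5 [176 100  70] 	 98 n 82.8 [176 101  70] 	 100 n 82.7 [180 104  73] 
 102 n 82.5 [182 104  73] 	 104 n 82.5 [184 106  74] 	 106 n 82.2 [185 107  75] 	 108 n 82.4 [187 108  75]
```

View pics/c8.png

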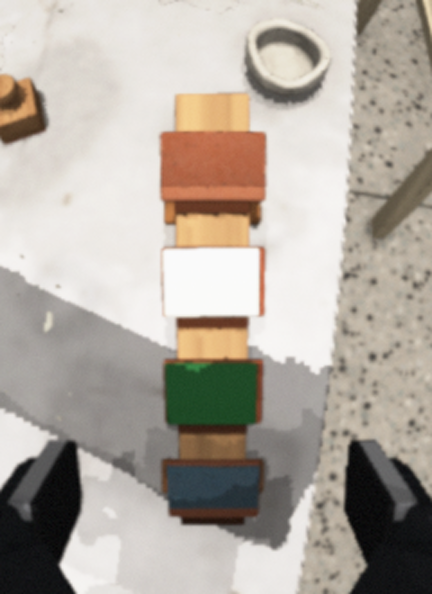

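All four tiles lie flat, centred and against their cleats. From low to high they are blue at crop (213,488), green (213,392), white (213,280) and rust (213,165). The gripper is clear, so I'm handing in.

```bash
python3 -c "
from cell import ctrl;print(ctrl.finish_job())"
```

```text
the job is handed in; nothing more can be done
None
```

The job is handed in at about 45 s: blue, green, white and rust lie from lowest to top on the board, glaze up, flat, centred and against their cleats in the last wrist-camera check.

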